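# Electrodes into the ratchet lift tray

### The job

Clear up after the electrolysis practical: first press the red release paddle so that the empty tray of the ratchet lift sinks right to the bottom, then lay every electrode on the bench flat in the tray compartment of its own grip colour, bare metal end towards the lift's column. With all of them loaded, raise the tray (the orange bar on the column is there to lift it by) until the pawl has clicked into the fifth notch from the bottom (75 mm up), and leave it resting there with the electrodes still flat in their places; do not disturb the glassware and the rack behind.

Things in the scene. Friction and masses are not known exactly. Their poses are not given: they have to be found in the camera images.
- electrode_red: red electrode, 110 g, may be absent: copper plate 145 x 38 x 5 mm, lying flat, with a red grip block on its rear half. Origin: centre of the plate's underside; x along the plate to its bare metal end, z up from the plate. The block spans x -70 to -10 mm, is 24 mm wide (y), its top 40 mm above the underside; a brass stud stands out 10 mm behind it.
- electrode_red_end (a point): middle of the bare metal end edge of the red electrode (x +72.5 mm in its frame)
- electrode_yellow: yellow electrode, 110 g, may be absent: brass plate 145 x 38 x 5 mm, lying flat, with a yellow grip block on its rear half. Origin: centre of the plate's underside; x along the plate to its bare metal end, z up from the plate. The block spans x -70 to -10 mm, is 24 mm wide (y), its top 40 mm above the underside; a brass stud stands out 10 mm behind it.
- electrode_yellow_end (a point): middle of the bare metal end edge of the yellow electrode (x +72.5 mm in its frame)
- electrode_green: green electrode, 110 g, may be absent: aluminium (pale grey) plate 145 x 38 x 5 mm, lying flat, with a green grip block on its rear half. Origin: centre of the plate's underside; x along the plate to its bare metal end, z up from the plate. The block spans x -70 to -10 mm, is 24 mm wide (y), its top 40 mm above the underside; a brass stud stands out 10 mm behind it.
- electrode_green_end (a point): middle of the bare metal end edge of the green electrode (x +72.5 mm in its frame)
- electrode_blue: blue electrode, 110 g, may be absent: steel (grey) plate 145 x 38 x 5 mm, lying flat, with a blue grip block on its rear half. Origin: centre of the plate's underside; x along the plate to its bare metal end, z up from the plate. The block spans x -70 to -10 mm, is 24 mm wide (y), its top 40 mm above the underside; a brass stud stands out 10 mm behind it.
- electrode_blue_end (a point): middle of the bare metal end edge of the blue electrode (x +72.5 mm in its frame)
- electrode_white: white electrode, 110 g, may be absent: carbon (black) plate 145 x 38 x 5 mm, lying flat, with a white grip block on its rear half. Origin: centre of the plate's underside; x along the plate to its bare metal end, z up from the plate. The block spans x -70 to -10 mm, is 24 mm wide (y), its top 40 mm above the underside; a brass stud stands out 10 mm behind it.
- electrode_white_end (a point): middle of the bare metal end edge of the white electrode (x +72.5 mm in its frame)
- slot_red (a point): centre of the floor (upper face) of the red compartment of the lift's grey tray; moves with the tray. x along the compartment to the column, z up. Inside 165 mm long (x) by 46 mm wide (y), walls 8 mm high; floor and near end tab are red. Compartments side by side at 50 mm pitch, from -y to +y: red, yellow, green, blue, white.
- slot_yellow (a point): centre of the floor (upper face) of the yellow compartment of the lift's grey tray; moves with the tray. x along the compartment to the column, z up. Inside 165 mm long (x) by 46 mm wide (y), walls 8 mm high; floor and near end tab are yellow. Compartments side by side at 50 mm pitch, from -y to +y: red, yellow, green, blue, white.
- slot_green (a point): centre of the floor (upper face) of the green compartment of the lift's grey tray; moves with the tray. x along the compartment to the column, z up. Inside 165 mm long (x) by 46 mm wide (y), walls 8 mm high; floor and near end tab are green. Compartments side by side at 50 mm pitch, from -y to +y: red, yellow, green, blue, white.
- slot_blue (a point): centre of the floor (upper face) of the blue compartment of the lift's grey tray; moves with the tray. x along the compartment to the column, z up. Inside 165 mm long (x) by 46 mm wide (y), walls 8 mm high; floor and near end tab are blue. Compartments side by side at 50 mm pitch, from -y to +y: red, yellow, green, blue, white.
- slot_white (a point): centre of the floor (upper face) of the white compartment of the lift's grey tray; moves with the tray. x along the compartment to the column, z up. Inside 165 mm long (x) by 46 mm wide (y), walls 8 mm high; floor and near end tab are white. Compartments side by side at 50 mm pitch, from -y to +y: red, yellow, green, blue, white.
- lift: fixed base of the ratchet lift: grey foot and blue guide, 135 mm tall, bolted to the bench. Origin: on the bench under the column; x points away from the tray (the tray's middle is 118 mm from the column on the -x side), z up. With the tray at the bottom its floor is 20 mm above the bench.
- column (a joint): height of toothed column and tray, m: 0 at the bottom stop, then seven notches, 15 mm apart (0.015 .. 0.105), top stop 0.110. Raised, it clicks past a tooth each 15 mm (clicked in when 3 to 4 mm above the notch); let go, it sinks onto the last notch clicked and cannot go lower unless the pawl is released. 0.45 kg plus load, damped 40 N s/m: up to 20 N to lift at 40 mm/s.
- grip (a point): centre of the orange lifting bar on top of the column, which moves with it: 60 mm long along the lift's x, 22 mm wide along its y, 40 mm tall. 195 mm above the bench with the tray at the bottom.
- release (a point): middle of the top face of the red release paddle (34 x 30 mm), 93 mm from the column on the lift's -y side, 102 mm above the bench at rest. Pressed with some 5 N it swings down about a level axis; from 14 mm down the pawl is clear and the column sinks by itself, to the bottom if kept down 1 to 2 s. Stop at 26 mm down; it springs back.
- beaker: bystander: empty tinted beaker, 84 mm across, 110 mm tall; origin: centre of its underside
- reagent: bystander: amber jar with a white cap, 60 mm across, 110 mm tall; origin: centre of its underside
- tube_rack: bystander: blue test tube rack with four tubes, 60 x 160 mm, 113 mm tall; origin: centre of its underside
Not all that is in view belongs to the job. What is meant by the electrode_red is not pink or turquoise, and is the smaller of those in its own colour.

How it is judged:
On the way, in this order (a step that is already met when the one before it is completed fails the run):
1. the tray is let down to the bottom (value of joint column below 0.005 m), for 0.2 s.
2. with the tray at the bottom, every electrode present lies flat and released in the compartment of its colour, metal end to the column (x of electrode_red in the frame of slot_red between -0.015 and 0.015 m and y of electrode_red in the frame of slot_red between -0.01 and 0.01 m and z of electrode_red in the frame of slot_red between -0.004 and 0.005 m and angle between each of electrode_red, electrode_yellow, electrode_green, electrode_blue, electrode_white's own z axis and vertical below 0.06 rad and x of electrode_red_end in the frame of slot_red above 0.05 m and linear speed of each of electrode_red, electrode_yellow, electrode_green, electrode_blue, electrode_white below 0.02 m/s and x of electrode_yellow in the frame of slot_yellow between -0.015 and 0.015 m and y of electrode_yellow in the frame of slot_yellow between -0.01 and 0.01 m and z of electrode_yellow in the frame of slot_yellow between -0.004 and 0.005 m and x of electrode_yellow_end in the frame of slot_yellow above 0.05 m and x of electrode_green in the frame of slot_green between -0.015 and 0.015 m and y of electrode_green in the frame of slot_green between -0.01 and 0.01 m and z of electrode_green in the frame of slot_green between -0.004 and 0.005 m and x of electrode_green_end in the frame of slot_green above 0.05 m and x of electrode_blue in the frame of slot_blue between -0.015 and 0.015 m and y of electrode_blue in the frame of slot_blue between -0.01 and 0.01 m and z of electrode_blue in the frame of slot_blue between -0.004 and 0.005 m and x of electrode_blue_end in the frame of slot_blue above 0.05 m and x of electrode_white in the frame of slot_white between -0.015 and 0.015 m and y of electrode_white in the frame of slot_white between -0.01 and 0.01 m and z of electrode_white in the frame of slot_white between -0.004 and 0.005 m and x of electrode_white_end in the frame of slot_white above 0.05 m and contact force between each of electrode_red, electrode_yellow, electrode_green, electrode_blue, electrode_white and the fingers below 0.1 N and value of joint column below 0.006 m), for 0.3 s.
3. the tray is raised to the fifth notch (value of joint column between 0.071 and 0.084 m), for 0.2 s.
At the end, for the whole second after the job is handed in: The column rests on the fifth notch (joint 0.071 to 0.079 m) and every electrode present lies still and flat (tilt under 0.06 rad, within 5 mm of the floor) in the compartment of its colour (centre within 15 mm along and 10 mm across), metal end towards the column, touched by nothing but the tray (x of electrode_red in the frame of slot_red between -0.015 and 0.015 m and y of electrode_red in the frame of slot_red between -0.01 and 0.01 m and z of electrode_red in the frame of slot_red between -0.004 and 0.005 m and angle between each of electrode_red, electrode_yellow, electrode_green, electrode_blue, electrode_white's own z axis and vertical below 0.06 rad and x of electrode_red_end in the frame of slot_red above 0.05 m and linear speed of each of electrode_red, electrode_yellow, electrode_green, electrode_blue, electrode_white below 0.02 m/s and x of electrode_yellow in the frame of slot_yellow between -0.015 and 0.015 m and y of electrode_yellow in the frame of slot_yellow between -0.01 and 0.01 m and z of electrode_yellow in the frame of slot_yellow between -0.004 and 0.005 m and x of electrode_yellow_end in the frame of slot_yellow above 0.05 m and x of electrode_green in the frame of slot_green between -0.015 and 0.015 m and y of electrode_green in the frame of slot_green between -0.01 and 0.01 m and z of electrode_green in the frame of slot_green between -0.004 and 0.005 m and x of electrode_green_end in the frame of slot_green above 0.05 m and x of electrode_blue in the frame of slot_blue between -0.015 and 0.015 m and y of electrode_blue in the frame of slot_blue between -0.01 and 0.01 m and z of electrode_blue in the frame of slot_blue between -0.004 and 0.005 m and x of electrode_blue_end in the frame of slot_blue above 0.05 m and x of electrode_white in the frame of slot_white between -0.015 and 0.015 m and y of electrode_white in the frame of slot_white between -0.01 and 0.01 m and z of electrode_white in the frame of slot_white between -0.004 and 0.005 m and x of electrode_white_end in the frame of slot_white above 0.05 m and value of joint column between 0.071 and 0.079 m and velocity of joint column between -0.01 and 0.01 m/s).
It fails at once if the beaker is pushed more than 30 mm or tipped over (distance of beaker from where it was at the start of the episode above 0.03 m or angle between beaker's own z axis and vertical above 0.4 rad).
It fails at once if the reagent jar is pushed more than 30 mm or tipped over (distance of reagent from where it was at the start of the episode above 0.03 m or angle between reagent's own z axis and vertical above 0.4 rad).
It fails at once if the test tube rack is pushed more than 30 mm or tipped over (distance of tube_rack from where it was at the start of the episode above 0.03 m or angle between tube_rack's own z axis and vertical above 0.4 rad).
Of electrode_red, electrode_yellow, electrode_green, electrode_blue, electrode_white only 4 to 5 are there at a start; the rules pass over those that are not, and their reading is None.
At some moment in a run one of electrode_red, electrode_yellow, electrode_green, electrode_blue, electrode_white may be knocked a few centimetres aside while the robot is not near it.
Once in a run the grip may slacken for a moment while it holds something.
It also fails if it takes over 192 s, if anything falls off the work surface, if the arm or the gripper's body presses on something with over 40 N, if the wrist force passes 120 N, or if a joint passes its speed limit or range.

### The arm

A 6-joint arm with a two-finger parallel gripper is mounted at the origin on the work surface. World frame = base frame: x ahead of the robot, y to its left, z up, the work surface at z = 0. Lengths are in m, angles in rad, forces in N, time in s.
With the tool pointing down it reaches from about 0.35 to 0.975 m from the base axis. Payload 4.9 kg.
Tool frame: the origin (TCP) lies midway between the tips of the shut fingers; the grasp point (between the pads) lies 19 mm behind it; x points along the fingers, y is the direction in which the jaws open and shut, and the axes are right-handed (so a half turn about x gives the same grasp; the last joint's range is limited). The gripper opens to 85 mm and grips with 20 to 120 N. Pads are 22 mm wide; open, the fingers measure 114 mm over their backs; the gripper's body (76 mm by 85 mm) begins 54 mm behind the grasp point. The pads swing forward as they close: fully open they stand 13 mm farther back than shut.
Start: joints at [1.062, 0.053, 1.613, -0, 1.476, -0.119], TCP at [0.237, 0.578, 0.231] pointing down, gripper open.
Joint ranges: [-3.01, 3.01], [-1.01, 2.22], [0.06, 2.58], [-1.02, 4.17], [0.09, 2.62], [-3.14, 3.14]. Speed limits (rad/s): [2.57, 2.57, 3.14, 3.14, 3.14, 3.14].

### API

Orientations are given as a rotation vector (axis times angle).
In Python, from station import ctrl gives the robot as it stands.
- The arm moves only by the shell command python3 -m handwheel 'ROWS' [FORCE]. ROWS is JSON, a list of rows, each a list of 3 entries, a list of its own where there are three numbers: the finger opening in m, from 0 to 0.0854, then the shift along the tool's x, y, z in m, then the turn, a rotation vector about the tool's x, y, z in degrees. In form: [[claw, [dx, dy, dz], [ax, ay, az]], ...]. A call has 1 to 10 rows; each row shifts and turns the commanded pose from where the row before left it, along the tool's axes as they then stand; what a row does not reach is not made up. A row lasts 1/12 s, in which the tool goes at most 41.7 mm and 7.16 degrees, less where a joint would pass 70% of its speed; a pose out of reach is approached as far as the arm can. A call with a gripper value outside its range is refused whole. The fingers move at their own pace and stop on an object; FORCE is the grip in N (left out, the last holds). Time passes only in rows, so rows that do not move let the fingers close. It gives the time, the measured TCP pose, the force and the opening at its end, in the units of the state.
- ctrl.get_obs(): the state, without advancing time (a new reading comes with each control period).
- ctrl.get_image(name): name is "scene" or "side" or "wrist"; returns the picture (480x640x3 uint8, red, green, blue); there is no depth.
- ctrl.camera_params(name): a dict with "vertical_fov" (degrees; the focal length in pixels is half the picture's height over the tangent of half this angle, whatever the lens; pixels are square), "cx", "cy" (the principal point, pixels), "rvec" (rotation vector, rad) and "tvec" (3), from world to camera coordinates, as OpenCV has them; the wrist camera has in their place "T_tool_cam" (4x4, takes a point from camera to tool coordinates, whose origin is the TCP and whose axes are the tool frame's). Camera axes: x right, y down, z forward; pixel columns grow to the right and rows downward; lengths in m; the calibration is good to about 2 mm. A picture is of the moment at which its call begins: read the wrist's pose just before it. camera_params takes no time and is no camera call.
- ctrl.finish_job(): hands the job in, once; it reports no verdict.
Trained networks look in the newest picture that a camera, given by its name, has taken for a name from the list of things; names that differ only in an ending like _2 or _b are one class to them, and where a whole thing is asked for, a point or a joint stands for the part that bears it (a point fixed in the world has none). Each returns a list of dicts, best first, with "score" (0 to 1); they miss things now and then, are a little off and sometimes report something else, mostly with a low value. They report only what shows in the picture. A call takes as long as a camera call. They do not tell look-alikes from the thing itself.
- ctrl.look_for(thing, camera): "box" ([centre column, centre row, width, height] in pixels, round what is visible of it).
- ctrl.silhouettes(thing, camera): "mask" (480x640 bool, what is visible of it) and "box" ([centre column, centre row, width, height] in pixels, round what is visible of it).
- ctrl.tip_of(thing, camera): "centre" ([row, column] in pixels: a listed point, or the origin of a listed thing).
The state is a dict: "t": time; "q": joint angles; "dq": joint speeds; "effort": joint torques, N m; "tool_pos": TCP position; "tool_rot": TCP orientation; "contact_force": force on the tool from outside, world axes, zero at the start; "wrist_torque": the same for the moment, N m; "opening": finger opening in m.
Only numpy, scipy, OpenCV 4.12 (cv2) and the standard library are available. Lean on these libraries where they do the work, as an engineer would, in place of code of your own. Each camera call takes 0.05 s, during which the arm holds its last target.

## Working session

There is one attempt and no reset: what is moved stays moved. The work goes in short steps, Python scripts to look and compute and a shell command to move; the robot and the scene stay as the last step left them, time stands still between calls to the robot, and variables do not carry over. Pictures are saved under pics/ and viewed, and the job is handed in when it is done.

```bash
ls; mkdir -p pics; python3 - <<'E'
from station import ctrl
import cv2
print(ctrl.get_obs())
for n in ("scene","side","wrist"):
    im=ctrl.get_image(n); cv2.imwrite(f"pics/{n}0.png",im[:,:,::-1]); print(n,ctrl.camera_params(n))
E
```

```text
pics
{'t': 0.0, 'q': array([ 1.06201191e+00,  5.33620027e-02,  1.61431012e+00, -3.51975446e-06,
        1.47598716e+00, -1.18982682e-01]), 'dq': array([ 0.00021139, -0.00112996,  0.00012105,  0.00084632,  0.00107089,
       -0.00021426]), 'effort': array([ 9.71000045e-04, -3.93697572e+01, -3.70168912e+01, -4.87105251e-05,
        7.22828656e-03,  3.57052636e-05]), 'tool_pos': array([0.23718626, 0.57756804, 0.2300502 ]), 'tool_rot': array([ 0.30427216,  1.54971463, -0.30737786]), 'contact_force': array([-0.42164401, -0.55257127,  0.12124352]), 'wrist_torque': array([ 0.03595267,  0.05231935, -0.01407973]), 'opening': 0.08561529014649612}
scene {'vertical_fov': 57.56186301134295, 'cx': 314.2442767278178, 'cy': 229.75460985088418, 'rvec': array([ 2.31996896,  1.04224531, -0.33815835]), 'tvec': array([-0.30364195, -0.26414187,  1.27537606])}
side {'vertical_fov': 42.67916997361803, 'cx': 318.509624984394, 'cy': 240.08814944163944, 'rvec': array([ 2.26509707, -0.11274056,  0.07028428]), 'tvec': array([-0.53342861,  0.10667523,  1.65594546])}
wrist {'vertical_fov': 60.53737207515497, 'cx': 322.32271962675867, 'cy': 239.6184147692841, 'T_tool_cam': array([[-1.91094725e-04, -2.64958457e-01,  9.64259809e-01,
        -1.43674304e-01],
       [ 9.99999868e-01, -5.10811349e-04,  5.78173151e-05,
         6.06588669e-04],
       [ 4.77235668e-04,  9.64259693e-01,  2.64958519e-01,
        -6.63511943e-02],
       [ 0.00000000e+00,  0.00000000e+00,  0.00000000e+00,
         1.00000000e+00]])}
```

View pics/scene0.png

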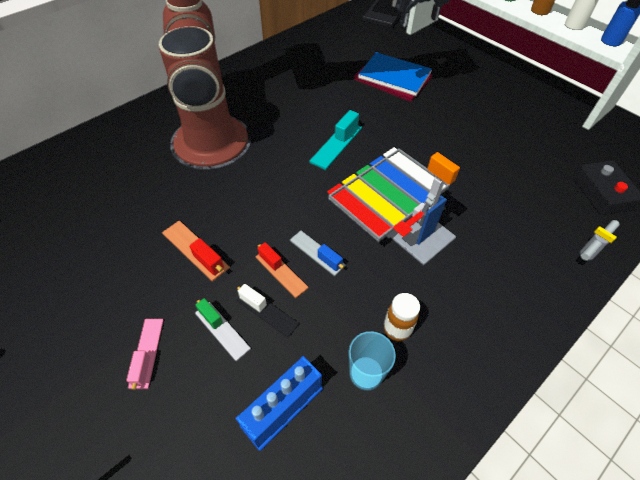

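View pics/side0.png

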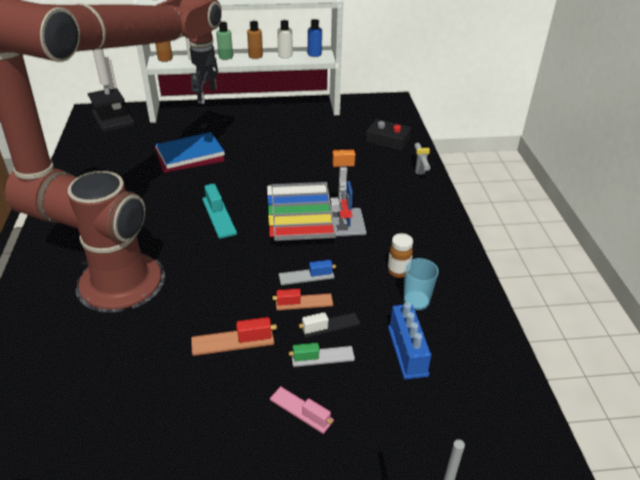

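View pics/wrist0.png

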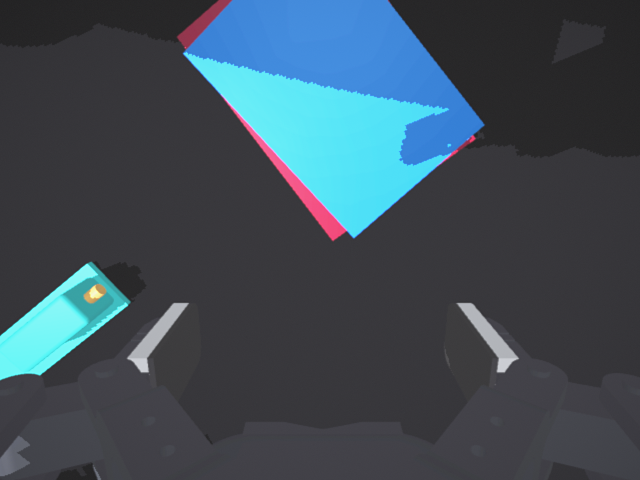

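The bench holds four real electrodes: small red, blue, white and green. There is no yellow one. The large red, pink and turquoise pieces are decoys. Next I'll measure poses.

```bash
cat > h.py <<'E'
import numpy as np, cv2
from scipy.spatial.transform import Rotation as R
from scipy.optimize import least_squares
from station import ctrl
def cam(n,obs=None):
    p=ctrl.camera_params(n); f=240/np.tan(np.radians(p['vertical_fov'])/2)
    K=np.array([[f,0,p['cx']],[0,f,p['cy']],[0,0,1]])
    if n=='wrist':
        o=obs or ctrl.get_obs(); T=np.eye(4); T[:3,:3]=R.from_rotvec(o['tool_rot']).as_matrix(); T[:3,3]=o['tool_pos']
        M=np.linalg.inv(T@p['T_tool_cam'])
    else:
        M=np.eye(4); M[:3,:3]=R.from_rotvec(p['rvec']).as_matrix(); M[:3,3]=p['tvec']
    return K,M
def proj(c,P):
    K,M=c; P=np.atleast_2d(P); q=(M[:3,:3]@P.T+M[:3,3:4]); q=K@q; return (q[:2]/q[2]).T
def onz(c,uv,z):
    K,M=c; d=M[:3,:3].T@np.linalg.inv(K)@np.array([uv[0],uv[1],1.]); o=-M[:3,:3].T@M[:3,3]
    return o+d*(z-o[2])/d[2]
def tri(cs,uvs):
    f=lambda X: np.concatenate([proj(c,X)[0]-u for c,u in zip(cs,uvs)])
    r=least_squares(f,[0.5,0,0.05]); return r.x,np.abs(r.fun).max()
def yaw(o):
    m=R.from_rotvec(o['tool_rot']).as_matrix(); return m
E
python3 - <<'E'
from h import *
cs={n:cam(n) for n in('scene','side')}
names=['grip','release','lift','slot_red','slot_yellow','slot_green','slot_blue','slot_white']
for c in ['red','yellow','green','blue','white']: names+=[f'electrode_{c}',f'electrode_{c}_end']
for n in('scene','side'): ctrl.get_image(n)
for nm in names:
    r={}
    for n in cs:
        r[n]=[(round(d['score'],2),[round(float(v)) for v in d['centre'][::-1]]) for d in ctrl.tip_of(nm,n)][:3]
    out=''
    if all(r.values()):
        X,e=tri([cs['scene'],cs['side']],[r['scene'][0][1],r['side'][0][1]]); out=(X.round(3),round(e,1))
    print(nm,r,out)
print(ctrl.get_obs()['t'])
E
```

```text
grip {'scene': [(0.71, [395, 328]), (0.65, [449, 170])], 'side': [(0.81, [341, 159])]} (array([ 0.724, -0.045,  0.203]), np.float64(56.7))
release {'scene': [(0.73, [404, 229]), (0.39, [387, 192])], 'side': [(0.48, [350, 212]), (0.22, [321, 356])]} (array([0.634, 0.103, 0.109]), np.float64(0.3))
lift {'scene': [(0.66, [424, 231])], 'side': [(0.65, [336, 225]), (0.21, [323, 355])]} (array([ 0.616,  0.24 , -0.043]), np.float64(0.6))
slot_red {'scene': [(0.84, [362, 211]), (0.31, [366, 373])], 'side': [(0.56, [304, 232])]} (array([0.504, 0.113, 0.04 ]), np.float64(0.8))
slot_yellow {'scene': [(0.55, [376, 199])], 'side': [(0.94, [305, 224])]} (array([0.507, 0.16 , 0.041]), np.float64(3.2))
slot_green {'scene': [(0.69, [387, 193])], 'side': [(0.61, [299, 210])]} (array([0.502, 0.206, 0.042]), np.float64(1.3))
slot_blue {'scene': [(0.69, [402, 182])], 'side': [(0.56, [301, 196]), (0.22, [304, 225])]} (array([0.512, 0.246, 0.062]), np.float64(1.6))
slot_white {'scene': [(0.56, [415, 173])], 'side': [(0.76, [298, 192])]} (array([0.504, 0.311, 0.038]), np.float64(0.1))
electrode_red {'scene'
[... 771 characters left out ...]
, (0.47, [304, 223])]} (array([ 0.583, -0.305,  0.004]), np.float64(0.9))
electrode_blue {'scene': [(0.24, [425, 233])], 'side': [(0.95, [305, 276]), (0.56, [340, 223])]} (array([ 0.516,  0.491, -0.448]), np.float64(10.1))
electrode_blue_end {'scene': [(0.91, [295, 233])], 'side': [(0.85, [280, 283])]} (array([ 0.423, -0.034, -0.009]), np.float64(2.6))
electrode_white {'scene': [(0.97, [267, 313]), (0.21, [304, 295])], 'side': [(0.66, [327, 322])]} (array([ 0.541, -0.213,  0.001]), np.float64(2.6))
electrode_white_end {'scene': [(0.88, [293, 331]), (0.31, [362, 371])], 'side': [(0.66, [355, 316]), (0.27, [342, 156]), (0.2, [278, 283])]} (array([ 0.613, -0.199,  0.003]), np.float64(1.8))
2.05
```

```bash
cat >> h.py <<'E'
def box(x0,x1,y0,y1,z0,z1): return np.array([[x,y,z] for x in(x0,x1) for y in(y0,y1) for z in(z0,z1)])
EP=[box(-.0725,.0725,-.019,.019,0,.005),box(-.07,-.01,-.012,.012,.005,.04)]
def place(P,p,z=0):
    c,s=np.cos(p[2]),np.sin(p[2]); return np.c_[c*P[:,0]-s*P[:,1]+p[0],s*P[:,0]+c*P[:,1]+p[1],P[:,2]+z]
def sil(c,parts,p,z=0,S=4):
    m=np.zeros((480*S,640*S),np.uint8)
    for P in parts:
        u=proj(c,place(P,p,z)); h=cv2.convexHull(((u+.5)*S-.5).astype(np.float32)); cv2.fillConvexPoly(m,np.round(h).astype(np.int32),1)
    return cv2.resize(m.astype(np.float32),(640,480),interpolation=cv2.INTER_AREA)
def fitel(obs,p0,z=0):
    # obs: list of (cam,mask)
    from scipy.optimize import minimize
    def f(q):
        e=0
        p=p0+np.array(q)*[.01,.01,.1]
        for c,m in obs:
            s=sil(c,EP,p,z); e+=1-np.minimum(s,m).sum()/np.maximum(s,m).sum()
        return e
    r=minimize(f,[0,0,0],method='Nelder-Mead',options=dict(initial_simplex=[[-1,-1,-1],[1,-.5,0],[0,1,0.5],[0,0,1.5]],xatol=.01,fatol=1e-4,maxiter=150))
    return p0+r.x*[.01,.01,.1],r.fun/len(obs)
E
python3 - <<'E'
from h import *
cs={n:cam(n) for n in('scene','side')}
im={n:ctrl.get_image(n) for n in cs}
init={'red':((278,268),(305,300)),'green':((221,330),(320,356)),'blue':((318,251),(307,273)),'white':((267,311),(330,323))}
ovl={n:im[n][:,:,::-1].copy() for n in cs}
y0={'red':0.1,'green':0.1,'blue':3.2,'white':0.15}
for c in init:
    obs=[]
    for n,uv in zip(cs,init[c]):
        best=None
        for d in ctrl.silhouettes('electrode_'+c,n):
            b=d['box']
            if np.hypot(b[0]-uv[0],b[1]-uv[1])<25: best=d;break
        if best is None: print(c,n,'none');continue
        m=best['mask'].astype(np.float32); obs.append((cs[n],m)); print(c,n,best['score'],m.sum(), best['box'])
    X,e=tri(list(cs.values()),init[c])
    p0=np.array([X[0],X[1],y0[c]])
    p,e=fitel(obs,p0); print(c,p.round(4),e)
    for o in obs: print('  single',fitel([o],p)[0].round(4))
    for n in cs:
        for P in EP:
            h=cv2.convexHull(np.round(proj(cs[n],place(P,p))).astype(np.int32)); cv2.polylines(ovl[n],[h],True,(255,0,255),1)
for n in cs:
    a=ovl[n][200:400,150:450]; cv2.imwrite(f'pics/ov_{n}.png',cv2.resize(a,None,fx=2.6,fy=2.6))
E
```

```text
red scene 0.76 1036.0 [281.6, 270.2, 49.5, 55.5]
red side 0.66 803.0 [305.8, 301.9, 59.4, 20.9]
red [ 0.4843 -0.1291  0.0173] 0.09945154190063477
  single [ 0.4859 -0.1281  0.0063]
  single [ 0.4828 -0.1312  0.023 ]
green scene 0.89 1293.0 [222.8, 328.9, 55.7, 60.4]
green side 0.89 1032.0 [322.4, 357.0, 64.2, 23.6]
green [ 0.5136 -0.3128  0.0353] 0.07893437147140503
  single [ 0.5142 -0.3121  0.0307]
  single [ 0.5122 -0.3145  0.0381]
blue scene 0.88 973.0 [317.6, 251.2, 53.7, 47.0]
blue side 0.9 737.0 [307.6, 274.1, 55.9, 23.5]
blue [ 0.4997 -0.0313  3.2222] 0.08197927474975586
  single [ 0.4998 -0.0306  3.2136]
  single [ 0.4991 -0.033   3.242 ]
white scene 0.71 1250.0 [267.6, 309.9, 60.5, 50.9]
white side 0.92 904.0 [327.6, 325.8, 59.7, 26.0]
white [ 0.5431 -0.2155  0.217 ] 0.09229815006256104
  single [ 0.5441 -0.2145  0.2032]
  single [ 0.5418 -0.2182  0.2047]
```

```bash
cat > lift.py <<'E'
from h import *
# p=x,y,yaw,h (column frame)
def lp(p):
    c,s=np.cos(p[2]),np.sin(p[2])
    def w(x,y,z): return np.array([c*x-s*y+p[0],s*x+c*y+p[1],z])
    d={'grip':w(0,0,.195+p[3]),'release':w(0,-.093,.102)}
    for i,n in enumerate(['red','yellow','green','blue','white']): d['slot_'+n]=w(-.118,-.1+.05*i,.02+p[3])
    return d,w
def slotboxes(p):
    d,w=lp(p); o=[]
    for i in range(5):
        y=-.1+.05*i; o.append(np.array([w(-.118+a*.0825,y+b*.023,.02+p[3]) for a,b in((-1,-1),(1,-1),(1,1),(-1,1))]))
    return o
def gripbox(p):
    d,w=lp(p); return np.array([w(a,b,.195+p[3]+c) for a in(-.03,.03) for b in(-.011,.011) for c in(-.02,.02)])
def drawlift(im,c,p):
    for b in slotboxes(p): cv2.polylines(im,[np.round(proj(c,b)).astype(int)],True,(255,0,255),1)
    cv2.polylines(im,[cv2.convexHull(np.round(proj(c,gripbox(p))).astype(np.int32))],True,(255,0,255),1)
    d,w=lp(p); r=np.array([w(a*.017,-.093+b*.015,.102) for a,b in((-1,-1),(1,-1),(1,1),(-1,1))])
    cv2.polylines(im,[np.round(proj(c,r)).astype(int)],True,(255,255,0),1)
E
python3 - <<'E'
from lift import *
cs={n:cam(n) for n in('scene','side')}
im={n:ctrl.get_image(n) for n in cs}
O=[]
for nm in ['grip','release']+['slot_'+c for c in ['red','yellow','green','blue','white']]:
    for n in cs:
        for d in ctrl.tip_of(nm,n):
            uv=d['centre'][::-1]
            O.append((nm,n,np.array(uv)))
def f(p):
    d,_=lp(p); return np.concatenate([proj(cs[n],d[nm])[0]-uv for nm,n,uv in O])
r=least_squares(f,[.62,.2,0,.03],loss='cauchy',f_scale=2); p=r.x
print(p.round(4)); rr=f(p).reshape(-1,2)
for o,e in zip(O,rr): print(o[0],o[1],e.round(1))
np.save('lift.npy',p)
for n,(a,b) in {'scene':((130,280),(310,480)),'side':((130,260),(240,400))}.items():
    v=cv2.resize(im[n][a[0]:a[1],b[0]:b[1],::-1],None,fx=4,fy=4,interpolation=cv2.INTER_CUBIC)
    K,M=cs[n]; K2=np.array([[4,0,-4*b[0]+1.5],[0,4,-4*a[0]+1.5],[0,0,1.]])@K
    drawlift(v,(K2,M),p); cv2.imwrite(f'pics/l_{n}.png',v)
E
```

```text
[0.6277 0.2051 0.0139 0.0264]
grip scene [-1.3 -0.2]
grip scene [  79.4 -206.8]
grip side [ 4.  -1.5]
grip side [  14.5 -139.9]
release scene [-0.3 -1.7]
release side [-1.3  0.1]
slot_red side [ 3.4 -2.3]
slot_yellow scene [-0.6  3. ]
slot_yellow scene [-28.5  18.7]
slot_yellow side [-1.   0.2]
slot_green scene [1.4 0.6]
slot_green side [ -25.4 -113.2]
slot_green side [1.7 1.4]
slot_blue scene [ 1.8 -4.4]
slot_blue scene [   7.9 -147.8]
slot_blue side [0.5 1. ]
slot_white scene [-2.3 -0.5]
slot_white scene [-28.2   5.6]
slot_white side [-3.1 -0.8]
slot_white side [ 17.6 -88.8]
```

View pics/l_scene.png

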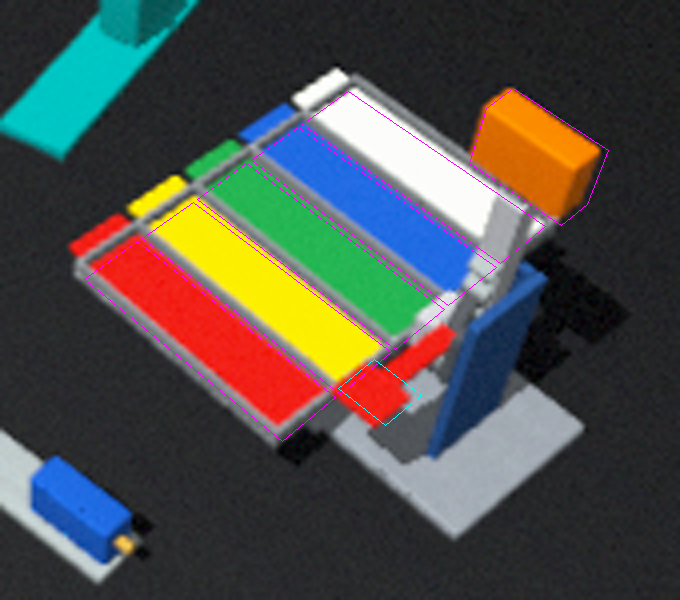

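View pics/l_side.png

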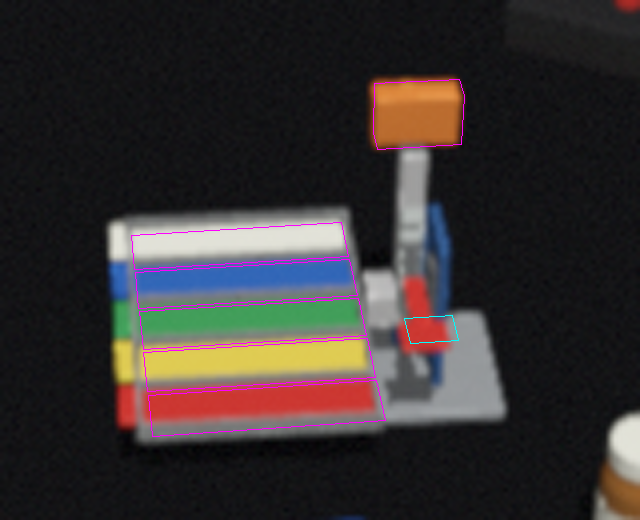

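View pics/ov_scene.png

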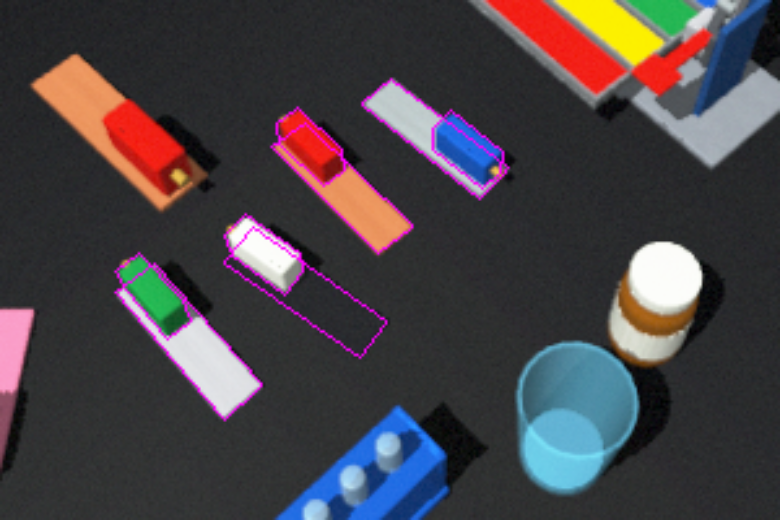

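```bash
cat > mv.py <<'E'
from h import *
# go(target xyz, yaw): yaw = direction of tool y axis in world (deg), tool pointing down
def go(xyz,ydeg,quiet=False):
    o=ctrl.get_obs(); m=R.from_rotvec(o['tool_rot']).as_matrix(); p=o['tool_pos']
    cur=np.degrees(np.arctan2(m[1,1],m[0,1])); a=np.radians(ydeg)
    x=np.array([0,0,-1.]); y=np.array([np.cos(a),np.sin(a),0]); z=np.cross(x,y); T=np.c_[x,y,z]
    turn=np.degrees(R.from_matrix(m.T@T).as_rotvec()); d=np.array(xyz)-p
    print(f"t={o['t']:.2f} tcp={p.round(4)} tooly={cur:.2f}deg tilt={np.degrees(np.arccos(-m[2,0])):.2f} open={o['opening']:.4f} F={o['contact_force'].round(1)} q1,6={o['q'][[0,5]].round(2)}")
    print('turn(tool,deg)',turn.round(2),' shift before turn',(m.T@d).round(4),' shift after turn',(T.T@d).round(4),' world d',d.round(4))
if __name__=='__main__':
    import sys; v=[float(s) for s in sys.argv[1:]]; go(v[:3],v[3])
E
python3 -c "
from lift import *; p=np.load('lift.npy'); d,_=lp(p); print({k:v.round(4) for k,v in d.items()})"
python3 mv.py 0.628 0.110 0.25 90;python3 mv.py 0.628 0.110 0.25 -90
```

```text
{'grip': array([0.6277, 0.2051, 0.2214]), 'release': array([0.629 , 0.1121, 0.102 ]), 'slot_red': array([0.5111, 0.1035, 0.0464]), 'slot_yellow': array([0.5104, 0.1535, 0.0464]), 'slot_green': array([0.5097, 0.2035, 0.0464]), 'slot_blue': array([0.509 , 0.2535, 0.0464]), 'slot_white': array([0.5083, 0.3035, 0.0464])}
t=3.35 tcp=[0.2375 0.5781 0.2313] tooly=67.67deg tilt=0.00 open=0.0853 F=[-0.7  0.2  0.3] q1,6=[ 1.06 -0.12]
turn(tool,deg) [-22.33  -0.     0.  ]  shift before turn [-0.0187 -0.2846  0.5391]  shift after turn [-0.0187 -0.4681  0.3905]  world d [ 0.3905 -0.4681  0.0187]
t=3.35 tcp=[0.2375 0.5781 0.2313] tooly=67.67deg tilt=0.00 open=0.0853 F=[-0.7  0.2  0.3] q1,6=[ 1.06 -0.12]
turn(tool,deg) [157.67   0.     0.  ]  shift before turn [-0.0187 -0.2846  0.5391]  shift after turn [-0.0187  0.4681 -0.3905]  world d [ 0.3905 -0.4681  0.0187]
```

```bash
python3 -m handwheel '[[0,[-0.02,0,0],[-5.58,0,0]],[0,[-0.02,0,0],[-5.58,0,0]],[0,[-0.02,0,0],[-5.58,0,0]],[0,[-0.02,0,0],[-5.59,0,0]],[0,[0,-0.0312,0.026],[0,0,0]],[0,[0,-0.0312,0.026],[0,0,0]],[0,[0,-0.0312,0.026],[0,0,0]],[0,[0,-0.0312,0.026],[0,0,0]],[0,[0,-0.0312,0.026],[0,0,0]],[0,[0,-0.0312,0.026],[0,0,0]]]' 60
python3 -m handwheel '[[0,[0,-0.0312,0.026],[0,0,0]],[0,[0,-0.0312,0.026],[0,0,0]],[0,[0,-0.0312,0.026],[0,0,0]],[0,[0,-0.0312,0.026],[0,0,0]],[0,[0,-0.0312,0.026],[0,0,0]],[0,[0,-0.0312,0.026],[0,0,0]],[0,[0,-0.0312,0.026],[0,0,0]],[0,[0,-0.0312,0.026],[0,0,0]],[0,[0,-0.0312,0.026],[0,0,0]],[0,[0,0,0],[0,0,0]]]'
python3 mv.py 0.629 0.110 0.12 90
python3 - <<'E'
from lift import *
p=np.load('lift.npy'); o=ctrl.get_obs(); c=cam('wrist',o); im=ctrl.get_image('wrist')[:,:,::-1].copy()
drawlift(im,c,p); cv2.imwrite('pics/w1.png',im)
E
```

```text
t: 4.18
tool_pos: [0.3943, 0.3893, 0.3115]
tool_rot: [0.0, 1.57, 0.001]
contact_force: [0.7, 1.6, -0.6]
opening: 0.0001
t: 5.02
tool_pos: [0.6306, 0.1043, 0.3103]
tool_rot: [0.003, 1.57, -0.007]
contact_force: [-0.6, 0.5, 0.2]
opening: -0.0003
t=5.02 tcp=[0.6306 0.1043 0.3103] tooly=89.62deg tilt=0.15 open=-0.0003 F=[-0.6  0.5  0.2] q1,6=[ 0.05 -1.52]
turn(tool,deg) [-0.38  0.02  0.15]  shift before turn [ 0.1903  0.0062 -0.0017]  shift after turn [ 0.1903  0.0057 -0.0016]  world d [-0.0016  0.0057 -0.1903]
```

View pics/w1.png

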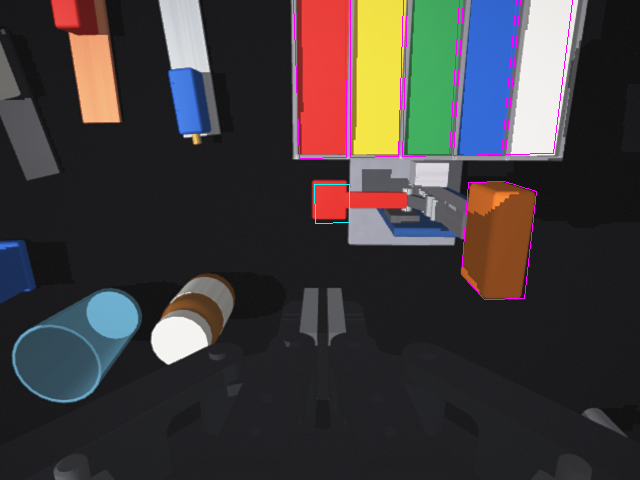

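```bash
python3 -m handwheel '[[0,[0.03,0.006,-0.003],[0,0,0]],[0,[0.04,0,0],[0,0,0]],[0,[0.04,0,0],[0,0,0]],[0,[0.04,0,0],[0,0,0]],[0,[0.035,0,0],[0,0,0]],[0,[0.015,0,0],[0,0,0]],[0,[0.01,0,0],[0,0,0]],[0,[0.01,0,0],[0,0,0]],[0,[0.01,0,0],[0,0,0]],[0,[0,0,0],[0,0,0]]]'
python3 -m handwheel '[[0,[0,0,0],[0,0,0]],[0,[0,0,0],[0,0,0]],[0,[0,0,0],[0,0,0]],[0,[0,0,0],[0,0,0]],[0,[0,0,0],[0,0,0]],[0,[0,0,0],[0,0,0]],[0,[0,0,0],[0,0,0]],[0,[0,0,0],[0,0,0]],[0,[0,0,0],[0,0,0]],[0,[0,0,0],[0,0,0]]]'
python3 -m handwheel '[[0,[0,0,0],[0,0,0]],[0,[0,0,0],[0,0,0]],[0,[0,0,0],[0,0,0]],[0,[0,0,0],[0,0,0]],[0,[0,0,0],[0,0,0]],[0,[0,0,0],[0,0,0]],[0,[0,0,0],[0,0,0]],[0,[0,0,0],[0,0,0]],[0,[0,0,0],[0,0,0]],[0,[0,0,0],[0,0,0]]]'
python3 - <<'E'
from lift import *
for n in('side','scene'):
    im=ctrl.get_image(n); cv2.imwrite(f'pics/p_{n}.png',cv2.resize(im[100:300,200:480,::-1],None,fx=2.8,fy=2.8))
E
```

```text
t: 5.9
tool_pos: [0.6253, 0.1163, 0.0816]
tool_rot: [0.0, 1.569, 0.0]
contact_force: [0.8, -0.9, 1.3]
opening: -0.0002
t: 6.73
tool_pos: [0.6246, 0.1161, 0.0814]
tool_rot: [0.0, 1.57, -0.0]
contact_force: [0.9, -0.2, 2.3]
opening: -0.0
t: 7.57
tool_pos: [0.6245, 0.1161, 0.0813]
tool_rot: [0.0, 1.571, -0.0]
contact_force: [1.4, -1.1, 2.1]
opening: 0.0001
```

View pics/p_side.png

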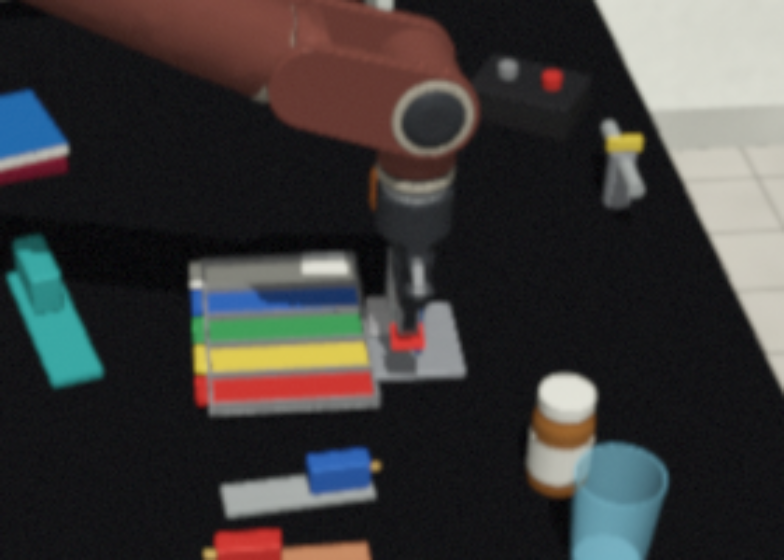

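```bash
python3 -m handwheel '[[0,[0,0,0],[0,0,0]],[0,[0,0,0],[0,0,0]],[0,[-0.02,0,0],[0,0,0]],[0,[-0.035,0,0],[0,0,0]],[0,[-0.04,0,0],[0,0,0]],[0,[-0.04,0,0],[0,0,0]],[0,[-0.04,0,0],[0,0,0]],[0,[-0.04,0,0],[0,0,0]],[0,[-0.035,0.02,-0.01],[0,0,0]],[0,[-0.02,0.025,-0.02],[0,0,0]]]'
python3 -m handwheel '[[0.05,[0,0.02,-0.025],[0,0,0]],[0.05,[0,0.02,-0.025],[0,0,0]],[0.05,[0,0,-0.01],[0,0,0]],[0.05,[0,0,0],[0,0,0]],[0.05,[0,0,0],[0,0,0]]]'
cat > fitlift.py <<'E'
from lift import *
def run(tag):
    cs={'scene':cam('scene'),'side':cam('side')}
    for n in cs: ctrl.get_image(n)
    O=[]
    o=ctrl.get_obs(); cs['wrist']=cam('wrist',o); im=ctrl.get_image('wrist')
    names=['grip','slot_red','slot_yellow','slot_green','slot_blue','slot_white']
    for nm in names:
        for n in cs:
            for d in ctrl.tip_of(nm,n): O.append((nm,n,np.array(d['centre'][::-1]),1.5 if n!='wrist' else 3))
    def f(p):
        d,_=lp(p); return np.concatenate([(proj(cs[n],d[nm])[0]-uv)/s for nm,n,uv,s in O])
    p0=np.load('lift.npy')
    r=least_squares(f,[p0[0],p0[1],p0[2],0],loss='cauchy'); p=r.x; print('all',p.round(4))
    np.save('lift2.npy',p); cv2.imwrite(f'pics/{tag}_raw.png',im[:,:,::-1])
    v=im[:,:,::-1].copy(); drawlift(v,cs['wrist'],p); cv2.imwrite(f'pics/{tag}.png',v); print(o['tool_pos'],o['t'])
    np.savez('wobs.npz',pos=o['tool_pos'],rot=o['tool_rot'])
if __name__=='__main__':
    import sys; run(sys.argv[1])
E
python3 fitlift.py w2
```

```text
t: 8.5
tool_pos: [0.5957, 0.1603, 0.3558]
tool_rot: [0.003, 1.566, -0.002]
contact_force: [0.3, 0.2, 0.2]
opening: 0.0
t: 8.92
tool_pos: [0.5341, 0.2009, 0.3506]
tool_rot: [-0.001, 1.572, -0.0]
contact_force: [0.2, -0.2, -0.2]
opening: 0.0501
all [ 6.276e-01  2.044e-01 -9.300e-03 -6.000e-04]
[0.53495124 0.20030463 0.35045493] 9.0167
```

View pics/w2.png

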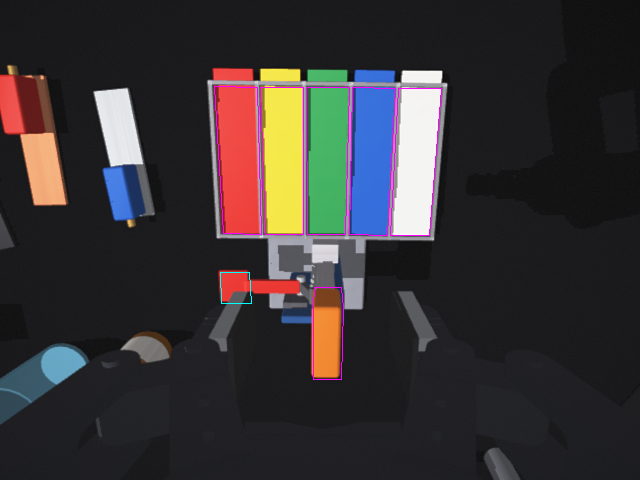

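```bash
python3 - <<'E'
from lift import *
z=np.load('wobs.npz'); c=cam('wrist',{'tool_pos':z['pos'],'tool_rot':z['rot']}); p=np.load('lift2.npy'); p[3]=0
im=cv2.imread('pics/w2_raw.png')
# fit yaw,x,y from colour floor centroids per row band: use left/right edges
hsv=cv2.cvtColor(im,cv2.COLOR_BGR2HSV)
K,M=c; K2=np.array([[3,0,-3*200+1],[0,3,-3*60+1],[0,0,1.]])@K
v=cv2.resize(im[60:250,200:460],None,fx=3,fy=3,interpolation=cv2.INTER_CUBIC)
drawlift(v,(K2,M),p); cv2.imwrite('pics/w2z.png',v)
E
```

```text
(no output)
```

View pics/w2z.png

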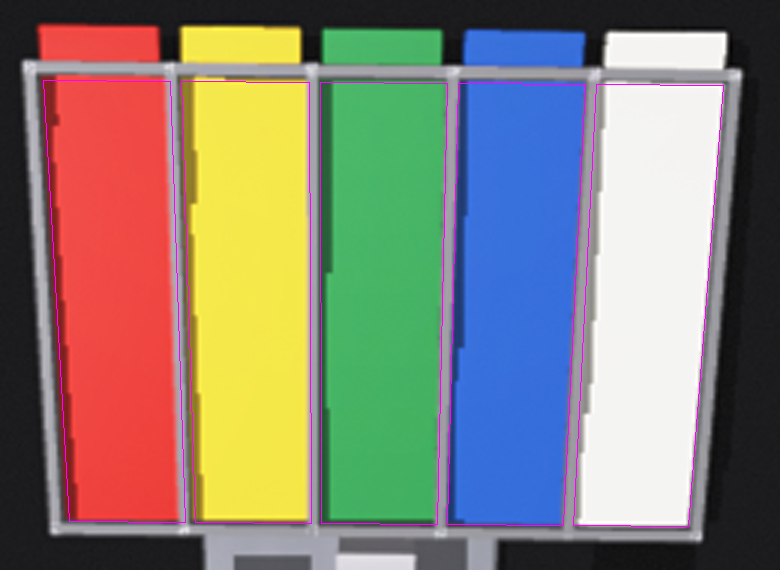

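```bash
python3 - <<'E'
from lift import *
p=np.load('lift2.npy');p[3]=0;d,w=lp(p)
for i,n in enumerate(['red','yellow','green','blue','white']): print(n,d['slot_'+n].round(4),'block target',w(-.158,-.1+.05*i,.034).round(4))
E
python3 mv.py .4443 -.1298 .12 91
```

```text
red [0.5087 0.1055 0.02  ] block target [0.4687 0.1059 0.034 ]
yellow [0.5091 0.1555 0.02  ] block target [0.4691 0.1559 0.034 ]
green [0.5096 0.2055 0.02  ] block target [0.4696 0.2059 0.034 ]
blue [0.5101 0.2555 0.02  ] block target [0.4701 0.2559 0.034 ]
white [0.5105 0.3055 0.02  ] block target [0.4705 0.3059 0.034 ]
t=9.97 tcp=[0.5345 0.2011 0.3514] tooly=90.00deg tilt=0.01 open=0.0499 F=[ 0.5 -0.4  0.1] q1,6=[ 0.23 -1.34]
turn(tool,deg) [-1.    0.01  0.  ]  shift before turn [ 0.2314 -0.3309 -0.0902]  shift after turn [ 0.2314 -0.3293 -0.0959]  world d [-0.0902 -0.3309 -0.2314]
```

```bash
python3 -m handwheel '[[0.05,[0.023,-0.033,-0.009],[0,0,0]],[0.05,[0.023,-0.033,-0.009],[0,0,0]],[0.05,[0.023,-0.033,-0.009],[0,0,0]],[0.05,[0.023,-0.033,-0.009],[0,0,0]],[0.05,[0.023,-0.033,-0.009],[0,0,0]],[0.05,[0.023,-0.033,-0.009],[0,0,0]],[0.05,[0.023,-0.033,-0.009],[0,0,0]],[0.05,[0.023,-0.033,-0.009],[0,0,0]],[0.05,[0.023,-0.033,-0.009],[0,0,0]],[0.05,[0.023,-0.033,-0.009],[0,0,0]]]'
python3 -m handwheel '[[0.05,[0,0,0],[-1,0,0]],[0.05,[0,0,0],[0,0,0]],[0.05,[0,0,0],[0,0,0]]]'
cat > we.py <<'E'
# refine electrode via wrist camera: args colour x y yaw [z]
from mv import *
import sys
c=sys.argv[1]; p0=np.array([float(s) for s in sys.argv[2:5]]); z=float(sys.argv[5]) if len(sys.argv)>5 else 0
o=ctrl.get_obs(); cw=cam('wrist',o); im=ctrl.get_image('wrist')[:,:,::-1].copy()
uv=proj(cw,place(np.array([[-.04,0,.02]]),p0,z))[0]
ds=ctrl.silhouettes('electrode_'+c,'wrist')
for d in ds: print(round(d['score'],2),np.round(d['box']))
for P in EP: cv2.polylines(im,[cv2.convexHull(np.round(proj(cw,place(P,p0,z))).astype(np.int32))],True,(255,0,255),1)
cv2.imwrite('pics/we_%s_%d.png'%(c,o['t']*10),im); print('pics/we_%s_%d.png'%(c,o['t']*10),uv.round())
E
python3 we.py red .4843 -.1291 .0173; python3 mv.py .4443 -.1298 .014 91
```

```text
t: 10.8
tool_pos: [0.4438, -0.1304, 0.1206]
tool_rot: [-0.0, 1.57, -0.0]
contact_force: [1.7, -0.0, -0.3]
opening: 0.0504
t: 11.05
tool_pos: [0.4448, -0.1289, 0.1218]
tool_rot: [-0.013, 1.57, 0.013]
contact_force: [-0.4, 0.0, -0.3]
opening: 0.0502
0.88 [121.  90. 145. 179.]
0.65 [324. 279.  63. 209.]
pics/we_red_110.png [320. 237.]
t=11.15 tcp=[ 0.4456 -0.1284  0.1227] tooly=91.07deg tilt=0.14 open=0.0500 F=[ 1.5  0.9 -0.6] q1,6=[-0.44 -2.03]
turn(tool,deg) [0.07 0.13 0.05]  shift before turn [ 0.1087 -0.0012 -0.0016]  shift after turn [ 0.1087 -0.0013 -0.0013]  world d [-0.0013 -0.0014 -0.1087]
```

View pics/we_red_110.png

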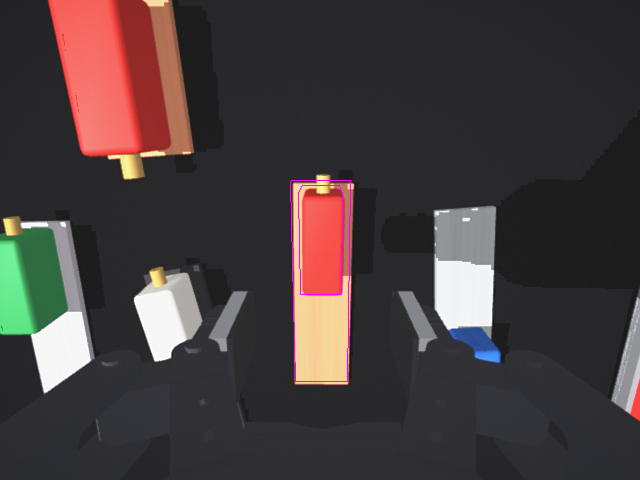

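Red lies exactly on the projected model (block at about (322,240)). I'll descend and grasp.

```bash
python3 -m handwheel '[[0.05,[0.035,-0.001,-0.001],[0,0,0]],[0.05,[0.035,0,0],[0,0,0]],[0.05,[0.025,0,0],[0,0,0]],[0.05,[0.012,0,0],[0,0,0]],[0.05,[0,0,0],[0,0,0]],[0.015,[0,0,0],[0,0,0]],[0.015,[0,0,0],[0,0,0]],[0.015,[0,0,0],[0,0,0]],[0.015,[0,0,0],[0,0,0]],[0.015,[0,0,0],[0,0,0]]]' 80
python3 -m handwheel '[[0.015,[0,0,0],[0,0,0]],[0.015,[0,0,0],[0,0,0]],[0.015,[-0.01,0,0],[0,0,0]],[0.015,[-0.03,0,0],[0,0,0]],[0.015,[-0.03,0,0],[0,0,0]],[0.015,[-0.02,0,0],[0,0,0]],[0.015,[0,0,0],[0,0,0]]]'
python3 mv.py .4687 .1059 .11 89.47
```

```text
t: 11.98
tool_pos: [0.4455, -0.1304, 0.0167]
tool_rot: [-0.015, 1.567, 0.013]
contact_force: [0.1, 1.5, 6.7]
opening: 0.0227
t: 12.57
tool_pos: [0.4466, -0.1315, 0.1103]
tool_rot: [-0.017, 1.562, 0.01]
contact_force: [0.4, -0.5, -2.0]
opening: 0.0227
t=12.57 tcp=[ 0.4466 -0.1315  0.1103] tooly=90.99deg tilt=0.59 open=0.0227 F=[ 0.4 -0.5 -2. ] q1,6=[-0.45 -2.03]
turn(tool,deg) [1.53 0.53 0.27]  shift before turn [-0.0006  0.237   0.0262]  shift after turn [0.0003 0.2376 0.0199]  world d [ 0.0221  0.2374 -0.0003]
```

```bash
python3 -m handwheel '[[0.015,[0,0,0],[1.5,0.3,0.2]],[0.015,[0,0.03,0.0026],[0,0,0]],[0.015,[0,0.03,0.0026],[0,0,0]],[0.015,[0,0.03,0.0026],[0,0,0]],[0.015,[0,0.03,0.0026],[0,0,0]],[0.015,[0,0.03,0.0026],[0,0,0]],[0.015,[0,0.03,0.0026],[0,0,0]],[0.015,[0,0.03,0.0026],[0,0,0]],[0.015,[0,0.027,0.0026],[0,0,0]],[0.015,[0,0,0],[0,0,0]]]'
python3 -m handwheel '[[0.015,[0,0,0],[0,0,0]]]'
python3 mv.py .4697 .1059 .038 89.47
cat > held.py <<'E'
# overlay: held electrode assumed at tcp with dz, show vs slot
from lift import *
import sys
o=ctrl.get_obs(); cw=cam('wrist',o); im=ctrl.get_image('wrist')[:,:,::-1].copy(); p=np.load('lift2.npy'); p[3]=0
drawlift(im,cw,p); a=float(sys.argv[2]); flip=np.radians(a); dx=float(sys.argv[3]); z=o['tool_pos'][2]-.0167
e=np.array([o['tool_pos'][0]+(.04+dx)*np.cos(flip),o['tool_pos'][1]+(.04+dx)*np.sin(flip),flip])
for P in EP: cv2.polylines(im,[cv2.convexHull(np.round(proj(cw,place(P,e,z))).astype(np.int32))],True,(255,255,0),1)
cv2.imwrite('pics/%s.png'%sys.argv[1],im)
E
python3 held.py h_red -0.5 -0.001
```

```text
t: 13.4
tool_pos: [0.4655, 0.1104, 0.1041]
tool_rot: [0.008, 1.578, 0.0]
contact_force: [-0.4, 0.6, -0.7]
opening: 0.0223
t: 13.48
tool_pos: [0.4654, 0.1077, 0.104]
tool_rot: [0.007, 1.578, -0.003]
contact_force: [-0.7, 0.5, -1.2]
opening: 0.0223
t=13.48 tcp=[0.4654 0.1077 0.104 ] tooly=89.65deg tilt=0.44 open=0.0223 F=[-0.7  0.5 -1.2] q1,6=[ 0.07 -1.5 ]
turn(tool,deg) [ 0.18 -0.41 -0.16]  shift before turn [ 0.0659 -0.002   0.0048]  shift after turn [ 0.066  -0.0018  0.0043]  world d [ 0.0043 -0.0018 -0.066 ]
```

View pics/h_red.png

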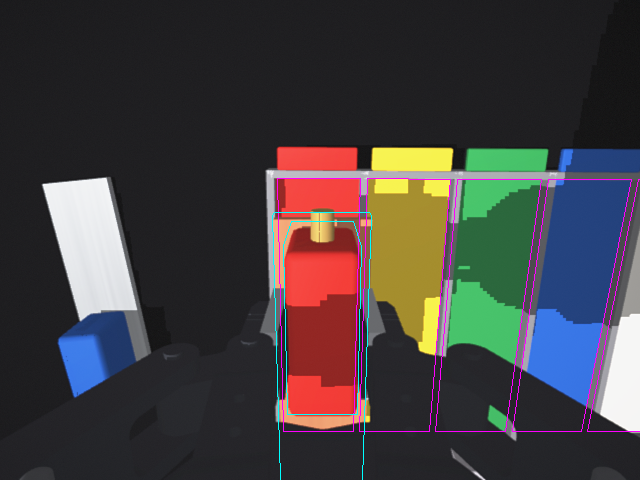

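```bash
python3 -m handwheel '[[0.015,[0.02,-0.002,0.004],[0.2,-0.4,-0.2]],[0.015,[0.02,0,0],[0,0,0]],[0.015,[0.014,0,0],[0,0,0]],[0.015,[0,0,0],[0,0,0]],[0.015,[0,0,0],[0,0,0]]]'
python3 mv.py .4697 .1059 .038 89.47
python3 held.py h_red2 -0.5 -0.001
```

```text
t: 13.95
tool_pos: [0.4692, 0.1038, 0.0499]
tool_rot: [0.011, 1.572, -0.011]
contact_force: [-0.4, 0.1, -1.9]
opening: 0.0222
t=13.95 tcp=[0.4692 0.1038 0.0499] tooly=89.20deg tilt=0.07 open=0.0222 F=[-0.4  0.1 -1.9] q1,6=[ 0.06 -1.49]
turn(tool,deg) [-0.27 -0.06  0.03]  shift before turn [0.0119 0.0021 0.0005]  shift after turn [0.0119 0.0021 0.0005]  world d [ 0.0005  0.0021 -0.0119]
```

View pics/h_red2.png

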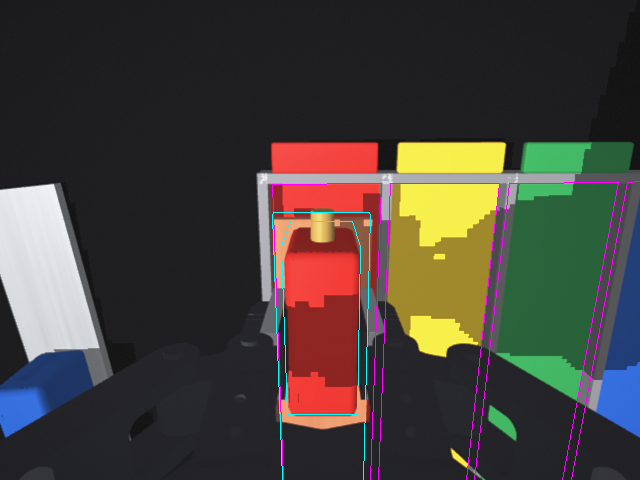

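```bash
python3 -m handwheel '[[0.015,[0.004,0.0018,0],[-0.2,0,0]],[0.015,[0.004,0,0],[0,0,0]],[0.015,[0.003,0,0],[0,0,0]],[0.015,[0.0015,0,0],[0,0,0]],[0.015,[0,0,0],[0,0,0]],[0.015,[0,0,0],[0,0,0]]]'
python3 mv.py .4697 .1059 .038 89.47
```

```text
t: 14.5
tool_pos: [0.4703, 0.1067, 0.0384]
tool_rot: [0.007, 1.569, -0.007]
contact_force: [-0.5, -1.5, -0.5]
opening: 0.0222
t=14.50 tcp=[0.4703 0.1067 0.0384] tooly=89.50deg tilt=0.09 open=0.0222 F=[-0.5 -1.5 -0.5] q1,6=[ 0.07 -1.49]
turn(tool,deg) [0.03 0.09 0.01]  shift before turn [ 0.0004 -0.0008 -0.0006]  shift after turn [ 0.0004 -0.0008 -0.0006]  world d [-0.0006 -0.0008 -0.0004]
```

```bash
python3 -m handwheel '[[0.015,[0.001,-0.0005,0],[0,0,0]],[0.015,[0,0,0],[0,0,0]],[0.036,[0,0,0],[0,0,0]],[0.036,[0,0,0],[0,0,0]],[0.036,[0,0,0],[0,0,0]],[0.036,[-0.01,0,0],[0,0,0]],[0.036,[-0.03,0,0],[0,0,0]],[0.036,[-0.04,0,0],[0,0,0]],[0.05,[-0.04,0,0],[0,0,0]],[0.05,[0,0,0],[0,0,0]]]'
python3 held.py h_red3 -0.5 -0.001
python3 mv.py .4738 -.3142 .12 92
```

```text
t: 15.33
tool_pos: [0.4756, 0.1067, 0.1682]
tool_rot: [0.008, 1.552, -0.006]
contact_force: [1.1, 0.4, 1.0]
opening: 0.0497
t=15.38 tcp=[0.474  0.1065 0.1645] tooly=89.50deg tilt=0.81 open=0.0503 F=[ 0.2  0.7 -0.1] q1,6=[ 0.07 -1.49]
turn(tool,deg) [-2.5   0.81 -0.03]  shift before turn [ 0.0442 -0.4207  0.0028]  shift after turn [ 0.0445 -0.4205 -0.0149]  world d [-2.000e-04 -4.207e-01 -4.450e-02]
```

View pics/h_red3.png

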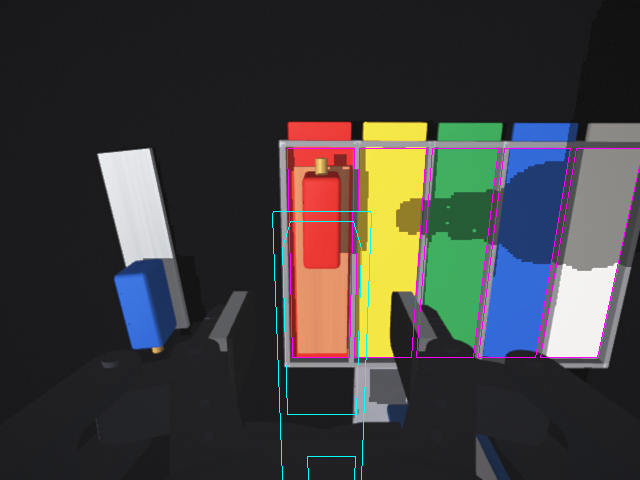

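Red lies in its compartment, with the plate spanning rows 165–355 between the walls. Green is next.

```bash
python3 -m handwheel '[[0.05,[0,-0.041,0],[0,0,0]],[0.05,[0,-0.041,0],[0,0,0]],[0.05,[0,-0.041,0],[0,0,0]],[0.05,[0,-0.041,0],[0,0,0]],[0.05,[0,-0.041,0],[0,0,0]],[0.05,[0,-0.041,0],[0,0,0]],[0.05,[0,-0.041,0],[0,0,0]],[0.05,[0,-0.041,0],[0,0,0]],[0.05,[0.015,-0.038,0],[0,0,0]],[0.05,[0.015,-0.036,0.003],[0,0,0]]]'
python3 -m handwheel '[[0.05,[0.01,-0.018,0],[-1.5,0,0]],[0.05,[0,0,0],[-1,0,0]],[0.05,[0,0,0],[0,0,0]],[0.05,[0,0,0],[0,0,0]]]'
python3 we.py green .5136 -.3128 .0353; python3 mv.py .4736 -.3142 .014 92
```

```text
t: 16.22
tool_pos: [0.4693, -0.2985, 0.1279]
tool_rot: [0.007, 1.568, -0.009]
contact_force: [0.8, 1.4, -0.0]
opening: 0.0498
t: 16.55
tool_pos: [0.4694, -0.313, 0.1174]
tool_rot: [-0.027, 1.569, 0.028]
contact_force: [0.0, -0.3, 0.8]
opening: 0.0502
0.55 [320. 288.  63. 211.]
pics/we_green_165.png [319. 246.]
t=16.65 tcp=[ 0.4699 -0.3128  0.1182] tooly=92.06deg tilt=0.14 open=0.0498 F=[-0.4 -0.  -0.7] q1,6=[-0.72 -2.33]
turn(tool,deg) [0.06 0.14 0.03]  shift before turn [ 0.1042 -0.0015  0.0034]  shift after turn [ 0.1042 -0.0015  0.0036]  world d [ 0.0037 -0.0014 -0.1042]
```

View pics/we_green_165.png

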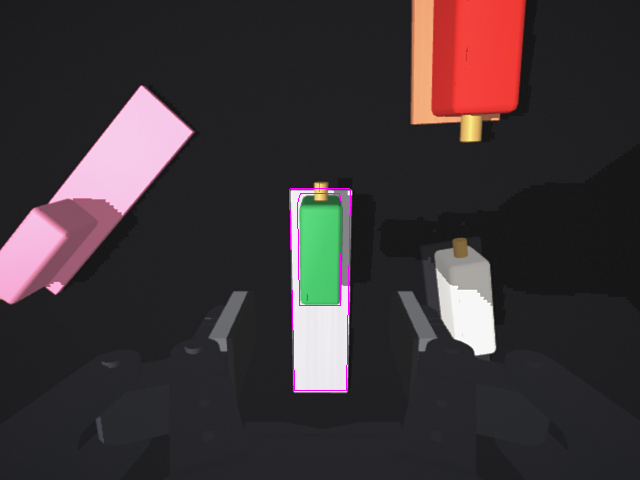

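```bash
python3 -m handwheel '[[0.05,[0.035,-0.001,0.0035],[0,0,0]],[0.05,[0.035,0,0],[0,0,0]],[0.05,[0.022,0,0],[0,0,0]],[0.05,[0.01,0,0],[0,0,0]],[0.05,[0,0,0],[0,0,0]],[0.015,[0,0,0],[0,0,0]],[0.015,[0,0,0],[0,0,0]],[0.015,[0,0,0],[0,0,0]],[0.015,[0,0,0],[0,0,0]],[0.015,[0,0,0],[0,0,0]]]' 80
python3 mv.py .4736 -.3142 .014 92
python3 -m handwheel '[[0.015,[0,0,0],[0,0,0]],[0.015,[0,0,0],[0,0,0]],[0.015,[-0.01,0,0],[0,0,0]],[0.015,[-0.03,0,0],[0,0,0]],[0.015,[-0.03,0,0],[0,0,0]],[0.015,[-0.025,0,0],[0,0,0]],[0.015,[0,0,0],[0,0,0]]]'
python3 mv.py .468 .2059 .11 89.47
```

```text
t: 17.48
tool_pos: [0.4749, -0.316, 0.0184]
tool_rot: [-0.03, 1.565, 0.025]
contact_force: [0.1, 0.7, 7.2]
opening: 0.0224
t=17.48 tcp=[ 0.4749 -0.316   0.0184] tooly=91.99deg tilt=0.36 open=0.0224 F=[0.1 0.7 7.2] q1,6=[-0.72 -2.32]
turn(tool,deg) [-0.01  0.31  0.18]  shift before turn [ 0.0044  0.0019 -0.0013]  shift after turn [ 0.0044  0.0018 -0.0013]  world d [-0.0013  0.0018 -0.0044]
t: 18.07
tool_pos: [0.4761, -0.3174, 0.118]
tool_rot: [-0.034, 1.56, 0.021]
contact_force: [1.1, -1.3, -0.3]
opening: 0.0224
t=18.07 tcp=[ 0.4761 -0.3174  0.118 ] tooly=91.99deg tilt=0.75 open=0.0224 F=[ 1.1 -1.3 -0.3] q1,6=[-0.72 -2.32]
turn(tool,deg) [2.53 0.59 0.46]  shift before turn [0.0038 0.5233 0.0101]  shift after turn [ 0.008   0.5232 -0.0129]  world d [-0.0081  0.5233 -0.008 ]
```

```bash
python3 -m handwheel '[[0.015,[0,0,0],[2.5,0.5,0.4]],[0.015,[0,0.04,-0.001],[0,0,0]],[0.015,[0,0.04,-0.001],[0,0,0]],[0.015,[0,0.04,-0.001],[0,0,0]],[0.015,[0,0.04,-0.001],[0,0,0]],[0.015,[0,0.04,-0.001],[0,0,0]],[0.015,[0,0.04,-0.001],[0,0,0]],[0.015,[0,0.04,-0.001],[0,0,0]],[0.015,[0,0.04,-0.001],[0,0,0]],[0.015,[0,0.04,-0.001],[0,0,0]]]'
python3 -m handwheel '[[0.015,[0,0.04,-0.001],[0,0,0]],[0.015,[0,0.04,-0.001],[0,0,0]],[0.015,[0,0.04,-0.001],[0,0,0]],[0.015,[0,0.04,-0.001],[0,0,0]],[0.015,[0,0,0],[0,0,0]],[0.015,[0,0,0],[0,0,0]]]'
python3 mv.py .468 .2059 .05 89.47
```

```text
t: 18.9
tool_pos: [0.4662, 0.0472, 0.1128]
tool_rot: [0.012, 1.578, -0.002]
contact_force: [0.4, 0.4, -0.5]
opening: 0.0221
t: 19.4
tool_pos: [0.4637, 0.207, 0.1137]
tool_rot: [0.008, 1.579, 0.001]
contact_force: [-1.4, -0.1, -1.1]
opening: 0.0225
t=19.40 tcp=[0.4637 0.207  0.1137] tooly=89.73deg tilt=0.58 open=0.0225 F=[-1.4 -0.1 -1.1] q1,6=[ 0.27 -1.3 ]
turn(tool,deg) [ 0.26 -0.47 -0.35]  shift before turn [ 0.0637 -0.0015  0.0048]  shift after turn [ 0.0637 -0.0011  0.0043]  world d [ 0.0043 -0.0011 -0.0637]
```

```bash
python3 -m handwheel '[[0.015,[0.02,-0.001,0.004],[0.25,-0.45,-0.35]],[0.015,[0.02,0,0],[0,0,0]],[0.015,[0.018,0,0],[0,0,0]],[0.015,[0.005,0,0],[0,0,0]],[0.015,[0,0,0],[0,0,0]],[0.015,[0,0,0],[0,0,0]]]'
python3 mv.py .468 .2059 .039 89.47
python3 held.py h_green -0.5 -0.001
```

```text
t: 19.9
tool_pos: [0.4687, 0.2037, 0.0513]
tool_rot: [0.012, 1.57, -0.011]
contact_force: [-0.3, 0.2, -1.1]
opening: 0.0221
t=19.90 tcp=[0.4687 0.2037 0.0513] tooly=89.17deg tilt=0.03 open=0.0221 F=[-0.3  0.2 -1.1] q1,6=[ 0.26 -1.29]
turn(tool,deg) [-0.3   0.03 -0.02]  shift before turn [ 0.0123  0.0022 -0.0007]  shift after turn [ 0.0123  0.0022 -0.0007]  world d [-0.0007  0.0022 -0.0123]
```

View pics/h_green.png

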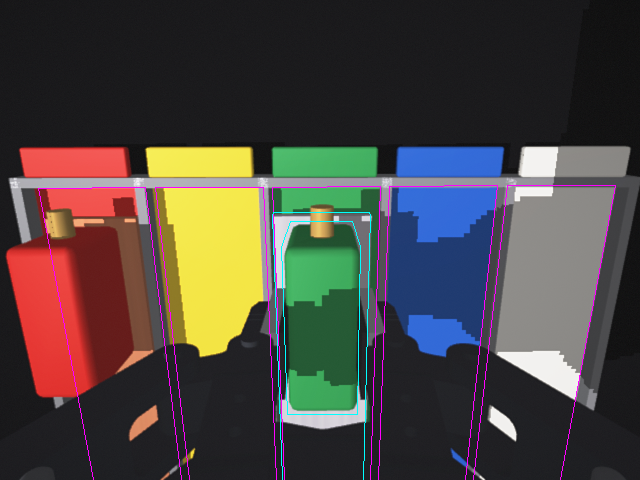

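```bash
python3 -m handwheel '[[0.015,[0.004,0.0018,0],[-0.3,0,0]],[0.015,[0.004,0,0],[0,0,0]],[0.015,[0.003,0,0],[0,0,0]],[0.015,[0.0015,0,0],[0,0,0]],[0.015,[0,0,0],[0,0,0]],[0.015,[0,0,0],[0,0,0]]]'
python3 mv.py .468 .2059 .038 89.47
```

```text
t: 20.45
tool_pos: [0.4686, 0.2064, 0.0387]
tool_rot: [0.007, 1.57, -0.006]
contact_force: [-0.1, -0.8, -1.3]
opening: 0.0221
t=20.45 tcp=[0.4686 0.2064 0.0387] tooly=89.55deg tilt=0.06 open=0.0221 F=[-0.1 -0.8 -1.3] q1,6=[ 0.27 -1.29]
turn(tool,deg) [ 0.08  0.05 -0.03]  shift before turn [ 0.0007 -0.0005 -0.0006]  shift after turn [ 0.0007 -0.0005 -0.0006]  world d [-0.0006 -0.0005 -0.0007]
```

```bash
python3 -m handwheel '[[0.015,[0.0015,0,0],[0,0,0]],[0.015,[0,0,0],[0,0,0]],[0.036,[0,0,0],[0,0,0]],[0.036,[0,0,0],[0,0,0]],[0.036,[0,0,0],[0,0,0]],[0.036,[-0.01,0,0],[0,0,0]],[0.036,[-0.03,0,0],[0,0,0]],[0.036,[-0.04,0,0],[0,0,0]],[0.05,[-0.035,0,0],[0,0,0]],[0.05,[0,0,0],[0,0,0]]]'
python3 held.py h_green3 -0.5 -0.001
python3 mv.py .504 -.2241 .12 102.4;python3 mv.py .504 -.2241 .12 89.5
```

```text
t: 21.28
tool_pos: [0.4734, 0.2077, 0.1617]
tool_rot: [0.01, 1.555, -0.002]
contact_force: [1.0, 0.5, 0.6]
opening: 0.0499
t=21.33 tcp=[0.4718 0.2072 0.1582] tooly=89.55deg tilt=0.67 open=0.0504 F=[-0.3 -0.4  0.3] q1,6=[ 0.27 -1.29]
turn(tool,deg) [-12.85   0.66  -0.13]  shift before turn [ 0.0371 -0.4312  0.0352]  shift after turn [ 0.0382 -0.4282 -0.0612]  world d [ 0.0322 -0.4313 -0.0382]
t=21.33 tcp=[0.4718 0.2072 0.1582] tooly=89.55deg tilt=0.67 open=0.0504 F=[-0.3 -0.4  0.3] q1,6=[ 0.27 -1.29]
turn(tool,deg) [ 0.05  0.64 -0.2 ]  shift before turn [ 0.0371 -0.4312  0.0352]  shift after turn [ 0.0382 -0.431   0.036 ]  world d [ 0.0322 -0.4313 -0.0382]
```

View pics/h_green3.png

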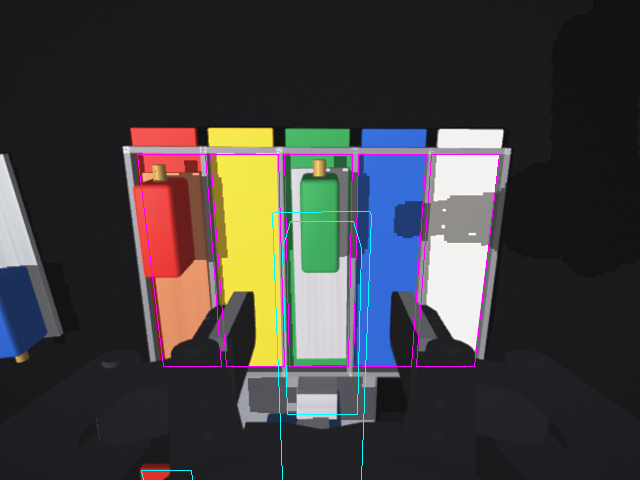

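```bash
python3 -m handwheel '[[0.05,[0,-0.041,0.003],[0,0,0]],[0.05,[0,-0.041,0.003],[0,0,0]],[0.05,[0,-0.041,0.003],[0,0,0]],[0.05,[0,-0.041,0.003],[0,0,0]],[0.05,[0,-0.041,0.003],[0,0,0]],[0.05,[0,-0.041,0.003],[0,0,0]],[0.05,[0,-0.041,0.003],[0,0,0]],[0.05,[0,-0.041,0.003],[0,0,0]],[0.05,[0.015,-0.037,0.003],[0,0,0]],[0.05,[0.015,-0.037,0.005],[0,0,0]]]'
python3 -m handwheel '[[0.05,[0.008,-0.029,0.004],[0,0,0]],[0.05,[0,0,0],[-6.4,0,0]],[0.05,[0,0,0],[-6.4,0,0]],[0.05,[0,0,0],[0,0,0]],[0.05,[0,0,0],[0,0,0]]]'
python3 we.py white .5431 -.2155 .217; python3 mv.py .504 -.2241 .018 102.4
```

```text
t: 22.17
tool_pos: [0.4971, -0.1982, 0.1218]
tool_rot: [0.007, 1.569, -0.007]
contact_force: [0.7, -0.5, -0.6]
opening: 0.0497
t: 22.58
tool_pos: [0.5005, -0.2247, 0.1129]
tool_rot: [-0.166, 1.565, 0.168]
contact_force: [0.7, 0.9, -0.7]
opening: 0.05
0.76 [323. 290.  62. 217.]
0.3 [598. 297.  83. 232.]
pics/we_white_225.png [322. 247.]
t=22.68 tcp=[ 0.5008 -0.2245  0.1135] tooly=102.25deg tilt=0.05 open=0.0497 F=[-0.3  0.8  0. ] q1,6=[-0.56 -2.34]
turn(tool,deg) [-0.15  0.02 -0.05]  shift before turn [ 0.0955 -0.0003  0.0032]  shift after turn [ 0.0955 -0.0003  0.0032]  world d [ 0.0032  0.0004 -0.0955]
```

View pics/we_white_225.png

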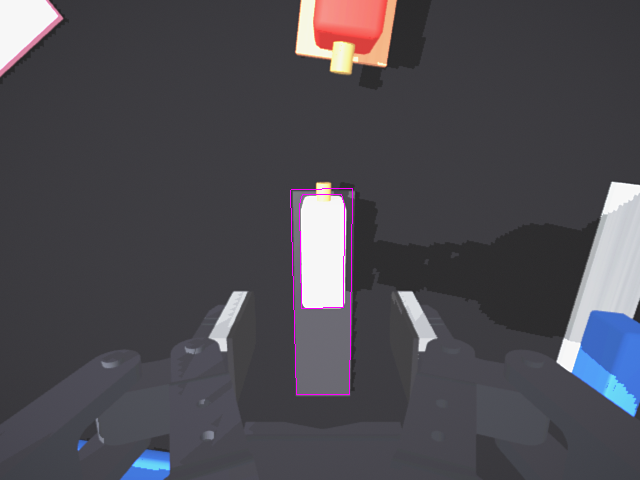

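```bash
python3 -m handwheel '[[0.05,[0.035,0,0.003],[0,0,0]],[0.05,[0.03,0,0],[0,0,0]],[0.05,[0.021,0,0],[0,0,0]],[0.05,[0.01,0,0],[0,0,0]],[0.05,[0,0,0],[0,0,0]],[0.015,[0,0,0],[0,0,0]],[0.015,[0,0,0],[0,0,0]],[0.015,[0,0,0],[0,0,0]],[0.015,[0,0,0],[0,0,0]],[0.015,[0,0,0],[0,0,0]]]' 80
python3 mv.py .504 -.2241 .018 102.4
python3 -m handwheel '[[0.015,[0,0,0],[0,0,0]],[0.015,[0,0,0],[0,0,0]],[0.015,[-0.01,0,0],[0,0,0]],[0.015,[-0.03,0,0],[0,0,0]],[0.015,[-0.03,0,0],[0,0,0]],[0.015,[-0.03,0,0],[0,0,0]],[0.015,[0,0,0],[6.4,0,0]],[0.015,[0,0,0],[6.4,0,0]],[0.015,[0,0,0],[0,0,0]]]'
python3 mv.py .4685 .3059 .11 89.47
```

```text
t: 23.52
tool_pos: [0.5057, -0.2252, 0.0202]
tool_rot: [-0.17, 1.56, 0.167]
contact_force: [-0.6, -0.5, 6.9]
opening: 0.0224
t=23.52 tcp=[ 0.5057 -0.2252  0.0202] tooly=102.34deg tilt=0.26 open=0.0224 F=[-0.6 -0.5  6.9] q1,6=[-0.55 -2.34]
turn(tool,deg) [-0.06  0.22  0.14]  shift before turn [ 0.0022  0.0015 -0.0014]  shift after turn [ 0.0022  0.0015 -0.0014]  world d [-0.0017  0.0011 -0.0022]
t: 24.27
tool_pos: [0.5041, -0.2245, 0.1191]
tool_rot: [0.007, 1.569, -0.008]
contact_force: [-0.2, 0.3, -1.8]
opening: 0.0221
t=24.27 tcp=[ 0.5041 -0.2245  0.1191] tooly=89.44deg tilt=0.11 open=0.0221 F=[-0.2  0.3 -1.8] q1,6=[-0.55 -2.12]
turn(tool,deg) [-0.03  0.11  0.01]  shift before turn [ 0.0089  0.53   -0.0408]  shift after turn [ 0.0091  0.53   -0.0405]  world d [-0.0356  0.5304 -0.0091]
```

```bash
python3 -m handwheel '[[0.015,[0,0.04,-0.004],[0,0,0]],[0.015,[0,0.04,-0.004],[0,0,0]],[0.015,[0,0.04,-0.004],[0,0,0]],[0.015,[0,0.04,-0.004],[0,0,0]],[0.015,[0,0.04,-0.004],[0,0,0]],[0.015,[0,0.04,-0.004],[0,0,0]],[0.015,[0,0.04,-0.004],[0,0,0]],[0.015,[0,0.04,-0.004],[0,0,0]],[0.015,[0,0.04,-0.004],[0,0,0]],[0.015,[0,0.04,-0.004],[0,0,0]]]'
python3 -m handwheel '[[0.015,[0,0.04,0],[0,0,0]],[0.015,[0,0.04,0],[0,0,0]],[0.015,[0,0.04,0],[0,0,0]],[0.015,[0,0.01,0],[0,0,0]],[0.015,[0,0,0],[0,0,0]],[0.015,[0,0,0],[0,0,0]]]'
python3 mv.py .4685 .3059 .053 89.47
```

```text
t: 25.1
tool_pos: [0.466, 0.1777, 0.1178]
tool_rot: [0.004, 1.571, -0.004]
contact_force: [0.7, 0.2, -1.3]
opening: 0.0224
t: 25.6
tool_pos: [0.4675, 0.3058, 0.1174]
tool_rot: [0.003, 1.572, -0.005]
contact_force: [-0.8, -0.4, -1.5]
opening: 0.0221
t=25.60 tcp=[0.4675 0.3058 0.1174] tooly=89.72deg tilt=0.07 open=0.0221 F=[-0.8 -0.4 -1.5] q1,6=[ 0.45 -1.12]
turn(tool,deg) [ 0.25 -0.05  0.05]  shift before turn [0.0644 0.0002 0.0011]  shift after turn [0.0644 0.0001 0.001 ]  world d [ 0.001   0.0001 -0.0644]
```

```bash
python3 -m handwheel '[[0.015,[0.02,0,0.001],[0.25,0,0]],[0.015,[0.02,0,0],[0,0,0]],[0.015,[0.018,0,0],[0,0,0]],[0.015,[0.005,0,0],[0,0,0]],[0.015,[0,0,0],[0,0,0]],[0.015,[0,0,0],[0,0,0]]]'
python3 mv.py .4685 .3059 .041 89.47
python3 held.py h_white -0.5 -0.001
```

```text
t: 26.1
tool_pos: [0.4695, 0.305, 0.0554]
tool_rot: [0.011, 1.57, -0.01]
contact_force: [-0.3, 0.5, -1.8]
opening: 0.0222
t=26.10 tcp=[0.4695 0.305  0.0554] tooly=89.24deg tilt=0.04 open=0.0222 F=[-0.3  0.5 -1.8] q1,6=[ 0.44 -1.11]
turn(tool,deg) [-0.23  0.03 -0.02]  shift before turn [ 0.0144  0.0009 -0.001 ]  shift after turn [ 0.0144  0.0009 -0.001 ]  world d [-0.001   0.0009 -0.0144]
```

View pics/h_white.png

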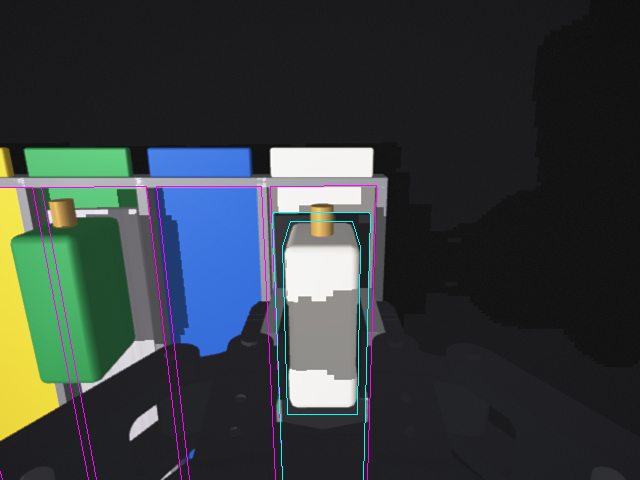

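```bash
python3 -m handwheel '[[0.015,[0.005,0.0007,-0.001],[-0.2,0,0]],[0.015,[0.004,0,0],[0,0,0]],[0.015,[0.003,0,0],[0,0,0]],[0.015,[0.002,0,0],[0,0,0]],[0.015,[0,0,0],[0,0,0]],[0.015,[0,0,0],[0,0,0]]]'
python3 mv.py .4685 .3059 .040 89.47
```

```text
t: 26.65
tool_pos: [0.4681, 0.3067, 0.041]
tool_rot: [0.007, 1.57, -0.006]
contact_force: [-0.8, 0.1, -1.9]
opening: 0.0226
t=26.65 tcp=[0.4681 0.3067 0.041 ] tooly=89.51deg tilt=0.03 open=0.0226 F=[-0.8  0.1 -1.9] q1,6=[ 0.45 -1.12]
turn(tool,deg) [ 0.04  0.02 -0.02]  shift before turn [ 0.001  -0.0008  0.0004]  shift after turn [ 0.001  -0.0008  0.0004]  world d [ 0.0004 -0.0008 -0.001 ]
```

```bash
python3 -m handwheel '[[0.015,[0.0015,-0.0005,0],[0,0,0]],[0.015,[0,0,0],[0,0,0]],[0.036,[0,0,0],[0,0,0]],[0.036,[0,0,0],[0,0,0]],[0.036,[0,0,0],[0,0,0]],[0.036,[-0.01,0,0],[0,0,0]],[0.036,[-0.03,0,0],[0,0,0]],[0.036,[-0.04,0,0],[0,0,0]],[0.05,[-0.035,0,0],[0,0,0]],[0.05,[0,0,0],[0,0,0]]]'
python3 held.py h_white3 -0.5 -0.001
python3 mv.py .5396 -.0281 .16 -85.4
```

```text
t: 27.48
tool_pos: [0.4729, 0.3084, 0.1649]
tool_rot: [0.013, 1.556, -0.001]
contact_force: [2.2, 0.7, 2.3]
opening: 0.0501
t=27.53 tcp=[0.4714 0.3077 0.1614] tooly=89.50deg tilt=0.70 open=0.0500 F=[ 0.4  0.1 -0.3] q1,6=[ 0.45 -1.12]
turn(tool,deg) [174.9   -0.44  -0.98]  shift before turn [ 3.000e-04 -3.352e-01  7.110e-02]  shift after turn [ 0.0014  0.3402 -0.041 ]  world d [ 0.0682 -0.3358 -0.0014]
```

View pics/h_white3.png

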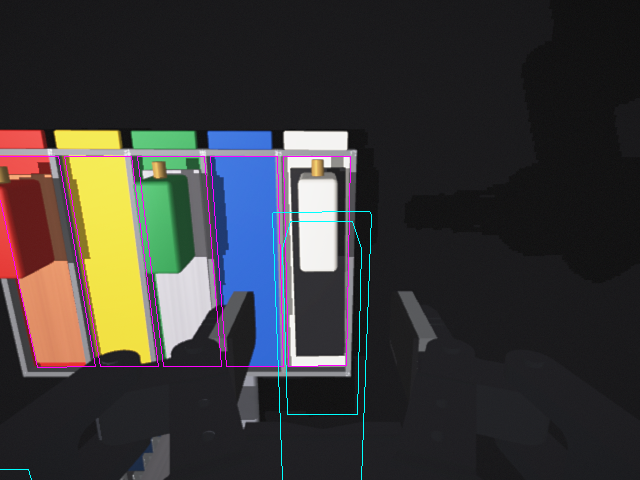

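```bash
python3 -m handwheel '[[0.05,[0,-0.0373,0.0079],[0,0,0]],[0.05,[0,-0.0373,0.0079],[0,0,0]],[0.05,[0,-0.0373,0.0079],[0,0,0]],[0.05,[0,-0.0373,0.0079],[0,0,0]],[0.05,[0,-0.0373,0.0079],[0,0,0]],[0.05,[0,-0.0373,0.0079],[0,0,0]],[0.05,[0,-0.0373,0.0079],[0,0,0]],[0.05,[0,-0.0373,0.0079],[0,0,0]],[0.05,[0,-0.0373,0.0079],[0,0,0]],[0.05,[0,0,0],[7,0,0]]]'
python3 -m handwheel '[[0.05,[0,0,0],[7,0,0]],[0.05,[0,0,0],[7,0,0]],[0.05,[0,0,0],[7,0,0]],[0.05,[0,0,0],[7,0,0]],[0.05,[0,0,0],[7,0,0]],[0.05,[0,0,0],[7,0,0]],[0.05,[0,0,0],[7,0,0]],[0.05,[0,0,0],[7,0,0]],[0.05,[0,0,0],[7,0,0]],[0.05,[0,0,0],[7,0,0]]]'
python3 -m handwheel '[[0.05,[0,0,0],[7,0,0]],[0.05,[0,0,0],[7,0,0]],[0.05,[0,0,0],[7,0,0]],[0.05,[0,0,0],[7,0,0]],[0.05,[0,0,0],[7,0,0]],[0.05,[0,0,0],[7,0,0]],[0.05,[0,0,0],[7,0,0]],[0.05,[0,0,0],[7,0,0]],[0.05,[0,0,0],[7,0,0]],[0.05,[0,0,0],[7,0,0]]]'
python3 -m handwheel '[[0.05,[0,0,0],[7,0,0]],[0.05,[0,0,0],[7,0,0]],[0.05,[0,0,0],[7,0,0]],[0.05,[0,0,0],[7,0,0]],[0.05,[0,0,0],[0,0,0]],[0.05,[0,0,0],[0,0,0]]]'
python3 mv.py .5396 -.0281 .12 -85.4
```

```text
t: 28.37
tool_pos: [0.5366, -0.0358, 0.1539]
tool_rot: [0.107, 1.568, -0.11]
contact_force: [0.3, 0.0, -0.1]
opening: 0.0501
t: 29.2
tool_pos: [0.5356, -0.03, 0.1534]
tool_rot: [1.052, 1.304, -1.052]
contact_force: [0.4, -0.4, 0.1]
opening: 0.0499
t: 30.03
tool_pos: [0.5355, -0.03, 0.1534]
tool_rot: [1.903, 0.55, -1.905]
contact_force: [0.4, 0.1, 0.7]
opening: 0.05
t: 30.53
tool_pos: [0.5358, -0.0301, 0.1537]
tool_rot: [2.179, 0.09, -2.181]
contact_force: [-0.2, 1.1, -0.6]
opening: 0.0502
t=30.53 tcp=[ 0.5358 -0.0301  0.1537] tooly=-85.33deg tilt=0.06 open=0.0502 F=[-0.2  1.1 -0.6] q1,6=[-0.2   1.29]
turn(tool,deg) [0.07 0.04 0.05]  shift before turn [ 0.0337 -0.0016 -0.004 ]  shift after turn [ 0.0337 -0.0017 -0.004 ]  world d [ 0.0038  0.002  -0.0337]
```

```bash
python3 -m handwheel '[[0.05,[0.02,-0.0016,-0.004],[0,0,0]],[0.05,[0.014,0,0],[0,0,0]],[0.05,[0,0,0],[0,0,0]],[0.05,[0,0,0],[0,0,0]]]'
python3 we.py blue .4997 -.0313 3.2222;python3 mv.py .5396 -.0281 .018 -85.4
```

```text
t: 30.87
tool_pos: [0.5392, -0.0281, 0.1194]
tool_rot: [2.179, 0.089, -2.183]
contact_force: [0.7, -0.1, 0.1]
opening: 0.0499
0.73 [321. 277.  60. 214.]
0.6 [ 91. 266.  90. 238.]
0.25 [ 78. 266. 157. 288.]
pics/we_blue_308.png [323. 241.]
t=30.97 tcp=[ 0.5406 -0.0283  0.1213] tooly=-85.44deg tilt=0.09 open=0.0499 F=[ 0.5 -0.4  0.2] q1,6=[-0.19  1.3 ]
turn(tool,deg) [-0.04 -0.09  0.01]  shift before turn [ 0.1033 -0.0003  0.0011]  shift after turn [ 0.1033 -0.0003  0.001 ]  world d [-0.001   0.0002 -0.1033]
```

View pics/we_blue_308.png

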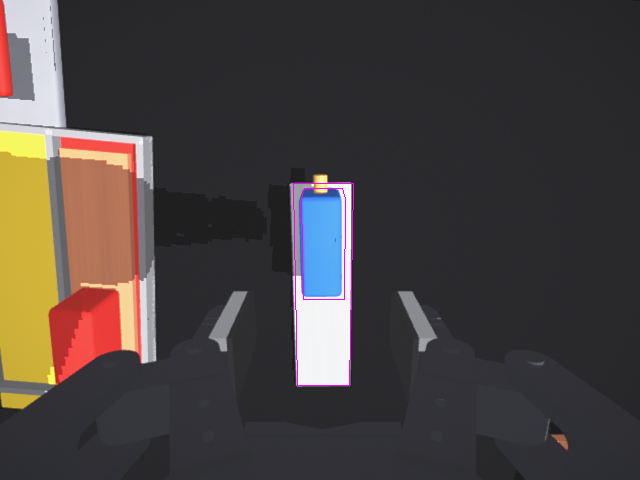

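```bash
python3 -m handwheel '[[0.05,[0.035,-0.0005,0.001],[0,0,0]],[0.05,[0.035,0,0],[0,0,0]],[0.05,[0.021,0,0],[0,0,0]],[0.05,[0.011,0,0],[0,0,0]],[0.05,[0,0,0],[0,0,0]],[0.015,[0,0,0],[0,0,0]],[0.015,[0,0,0],[0,0,0]],[0.015,[0,0,0],[0,0,0]],[0.015,[0,0,0],[0,0,0]],[0.015,[0,0,0],[0,0,0]]]' 80
python3 mv.py .5396 -.0281 .018 -85.4
python3 -m handwheel '[[0.015,[0,0,0],[0,0,0]],[0.015,[0,0,0],[0,0,0]],[0.015,[-0.01,0,0],[0,0,0]],[0.015,[-0.03,0,0],[0,0,0]],[0.015,[-0.03,0,0],[0,0,0]],[0.015,[-0.035,0,0],[0,0,0]],[0.015,[0,0,0],[-4.9,0,0]],[0.015,[0,0,0],[-7,0,0]],[0.015,[0,0,0],[-7,0,0]],[0.015,[0,0,0],[-7,0,0]]]'
```

```text
t: 31.8
tool_pos: [0.5415, -0.0282, 0.0213]
tool_rot: [2.187, 0.085, -2.175]
contact_force: [0.2, -0.2, 6.5]
opening: 0.0222
t=31.80 tcp=[ 0.5415 -0.0282  0.0213] tooly=-85.50deg tilt=0.32 open=0.0222 F=[ 0.2 -0.2  6.5] q1,6=[-0.19  1.3 ]
turn(tool,deg) [-0.1  -0.32 -0.05]  shift before turn [ 0.0033 -0.0003  0.002 ]  shift after turn [ 0.0033 -0.0003  0.0019]  world d [-0.0019  0.0001 -0.0033]
t: 32.63
tool_pos: [0.5391, -0.0278, 0.1244]
tool_rot: [1.92, 0.528, -1.917]
contact_force: [0.6, 0.2, -0.7]
opening: 0.0219
```

```bash
python3 -m handwheel '[[0.015,[0,0,0],[-7,0,0]],[0.015,[0,0,0],[-7,0,0]],[0.015,[0,0,0],[-7,0,0]],[0.015,[0,0,0],[-7,0,0]],[0.015,[0,0,0],[-7,0,0]],[0.015,[0,0,0],[-7,0,0]],[0.015,[0,0,0],[-7,0,0]],[0.015,[0,0,0],[-7,0,0]],[0.015,[0,0,0],[-7,0,0]],[0.015,[0,0,0],[-7,0,0]]]'
python3 -m handwheel '[[0.015,[0,0,0],[-7,0,0]],[0.015,[0,0,0],[-7,0,0]],[0.015,[0,0,0],[-7,0,0]],[0.015,[0,0,0],[-7,0,0]],[0.015,[0,0,0],[-7,0,0]],[0.015,[0,0,0],[-7,0,0]],[0.015,[0,0,0],[-7,0,0]],[0.015,[0,0,0],[-7,0,0]],[0.015,[0,0,0],[-7,0,0]],[0.015,[0,0,0],[-7,0,0]]]'
python3 -m handwheel '[[0.015,[0,0,0],[-7,0,0]],[0.015,[0,0,0],[-2,0,0]],[0.015,[0,0,0],[0,0,0]],[0.015,[0,0,0],[0,0,0]]]'
python3 mv.py .4685 .2559 .12 89.47
```

```text
t: 33.47
tool_pos: [0.5389, -0.0277, 0.124]
tool_rot: [1.071, 1.292, -1.069]
contact_force: [0.4, 0.4, -0.5]
opening: 0.0224
t: 34.3
tool_pos: [0.5388, -0.0277, 0.1239]
tool_rot: [0.127, 1.567, -0.126]
contact_force: [0.5, 0.4, -0.4]
opening: 0.0221
t: 34.63
tool_pos: [0.539, -0.0277, 0.1238]
tool_rot: [0.01, 1.57, -0.009]
contact_force: [0.2, -0.7, -0.8]
opening: 0.0221
t=34.63 tcp=[ 0.539  -0.0277  0.1238] tooly=89.33deg tilt=0.05 open=0.0221 F=[ 0.2 -0.7 -0.8] q1,6=[-0.19 -1.75]
turn(tool,deg) [-0.14  0.04 -0.03]  shift before turn [ 0.0039  0.2828 -0.0738]  shift after turn [ 0.0038  0.283  -0.0731]  world d [-0.0705  0.2836 -0.0038]
```

```bash
python3 -m handwheel '[[0.015,[0,0,-0.036],[0,0,0]],[0.015,[0,0,-0.0375],[0,0,0]],[0.015,[0,0.04,0],[0,0,0]],[0.015,[0,0.04,0],[0,0,0]],[0.015,[0,0.04,0],[0,0,0]],[0.015,[0,0.04,0],[0,0,0]],[0.015,[0,0.04,0],[0,0,0]],[0.015,[0,0.04,0],[0,0,0]],[0.015,[0,0.04,0],[0,0,0]],[0.015,[0,0.002,0],[0,0,0]]]'
python3 -m handwheel '[[0.015,[0,0,0],[0,0,0]],[0.015,[0,0,0],[0,0,0]]]'
python3 mv.py .4675 .2559 .056 89.47
python3 held.py h_blue0 -0.5 0
```

```text
t: 35.47
tool_pos: [0.4681, 0.2605, 0.1244]
tool_rot: [0.008, 1.569, -0.002]
contact_force: [-0.2, -0.6, -1.2]
opening: 0.0226
t: 35.63
tool_pos: [0.4684, 0.2549, 0.1235]
tool_rot: [0.008, 1.571, -0.008]
contact_force: [0.3, -1.4, 0.0]
opening: 0.0218
t=35.63 tcp=[0.4684 0.2549 0.1235] tooly=89.41deg tilt=0.02 open=0.0218 F=[ 0.3 -1.4  0. ] q1,6=[ 0.36 -1.2 ]
turn(tool,deg) [-0.06  0.02  0.01]  shift before turn [ 0.0675  0.001  -0.0009]  shift after turn [ 0.0675  0.001  -0.0009]  world d [-0.0009  0.001  -0.0675]
```

View pics/h_blue0.png

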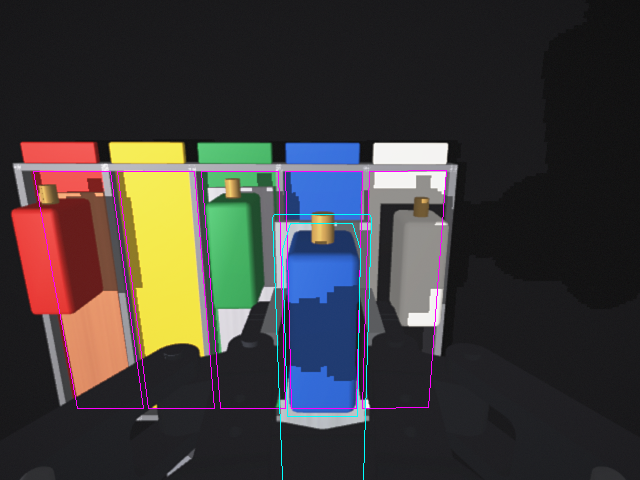

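```bash
python3 -m handwheel '[[0.015,[0.025,0.001,-0.001],[0,0,0]],[0.015,[0.025,0,0],[0,0,0]],[0.015,[0.017,0,0],[0,0,0]],[0.015,[0,0,0],[0,0,0]],[0.015,[0,0,0],[0,0,0]]]'
python3 mv.py .4675 .2559 .042 89.47
python3 held.py h_blue -0.5 0
```

```text
t: 36.1
tool_pos: [0.4671, 0.2544, 0.0557]
tool_rot: [0.01, 1.572, -0.01]
contact_force: [0.6, 0.0, -1.0]
opening: 0.0223
t=36.10 tcp=[0.4671 0.2544 0.0557] tooly=89.26deg tilt=0.10 open=0.0223 F=[ 0.6  0.  -1. ] q1,6=[ 0.36 -1.2 ]
turn(tool,deg) [-0.21 -0.1   0.03]  shift before turn [0.0137 0.0015 0.0004]  shift after turn [0.0137 0.0015 0.0004]  world d [ 0.0004  0.0015 -0.0137]
```

View pics/h_blue.png

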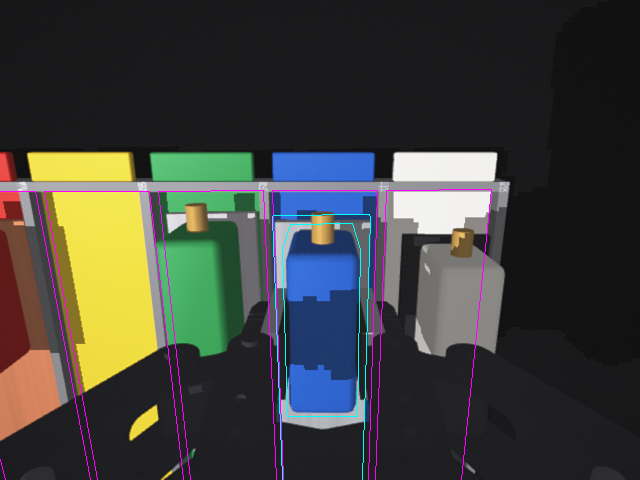

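```bash
python3 -m handwheel '[[0.015,[0.005,0.0013,0],[-0.2,0,0]],[0.015,[0.004,0,0],[0,0,0]],[0.015,[0.003,0,0],[0,0,0]],[0.015,[0.0015,0,0],[0,0,0]],[0.015,[0,0,0],[0,0,0]],[0.015,[0,0,0],[0,0,0]]]'
python3 mv.py .4675 .2559 .040 89.47
```

```text
t: 36.65
tool_pos: [0.4677, 0.2574, 0.0431]
tool_rot: [0.006, 1.57, -0.005]
contact_force: [0.4, -0.0, -0.6]
opening: 0.0221
t=36.65 tcp=[0.4677 0.2574 0.0431] tooly=89.60deg tilt=0.05 open=0.0221 F=[ 0.4 -0.  -0.6] q1,6=[ 0.36 -1.2 ]
turn(tool,deg) [ 0.13  0.04 -0.03]  shift before turn [ 0.0031 -0.0015 -0.0002]  shift after turn [ 0.0031 -0.0015 -0.0002]  world d [-0.0002 -0.0015 -0.0031]
```

```bash
python3 -m handwheel '[[0.015,[0.0015,-0.001,0],[0,0,0]],[0.015,[0.001,0,0],[0,0,0]],[0.015,[0,0,0],[0,0,0]],[0.033,[0,0,0],[0,0,0]],[0.033,[0,0,0],[0,0,0]],[0.033,[0,0,0],[0,0,0]],[0.033,[-0.01,0,0],[0,0,0]],[0.033,[-0.03,0,0],[0,0,0]],[0.033,[-0.04,0,0],[0,0,0]],[0.05,[-0.04,0,0],[0,0,0]]]'
python3 -m handwheel '[[0.05,[-0.04,-0.025,0.02],[0,0,0]],[0.05,[-0.04,-0.025,0.02],[0,0,0]],[0.05,[-0.03,0,0.02],[0,0,0]],[0.05,[0,0,0],[0,0,0]],[0.05,[0,0,0],[0,0,0]]]'
python3 held.py w5 -0.5 0; python3 - <<'E'
from h import *
for n in('side','scene'):
    im=ctrl.get_image(n); cv2.imwrite(f'pics/q_{n}.png',cv2.resize(im[100:300,200:480,::-1],None,fx=2.8,fy=2.8))
E
```

```text
t: 37.48
tool_pos: [0.4666, 0.2558, 0.1613]
tool_rot: [0.005, 1.573, -0.006]
contact_force: [1.0, 1.0, 0.8]
opening: 0.0438
t: 37.9
tool_pos: [0.5216, 0.2151, 0.2592]
tool_rot: [0.008, 1.565, -0.005]
contact_force: [-0.4, 0.3, -1.1]
opening: 0.0501
```

View pics/w5.png

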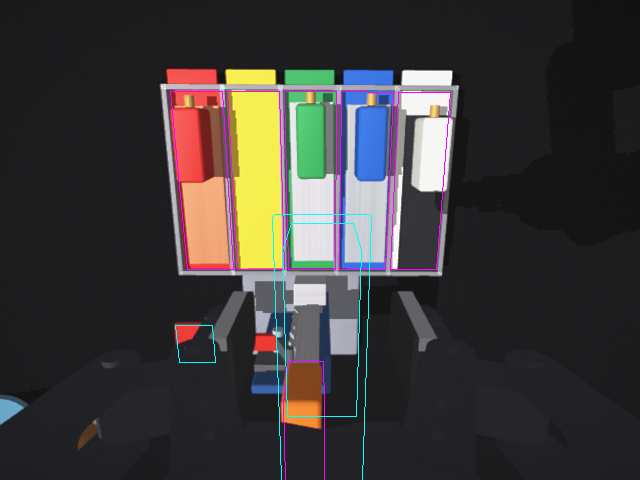

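View pics/q_side.png

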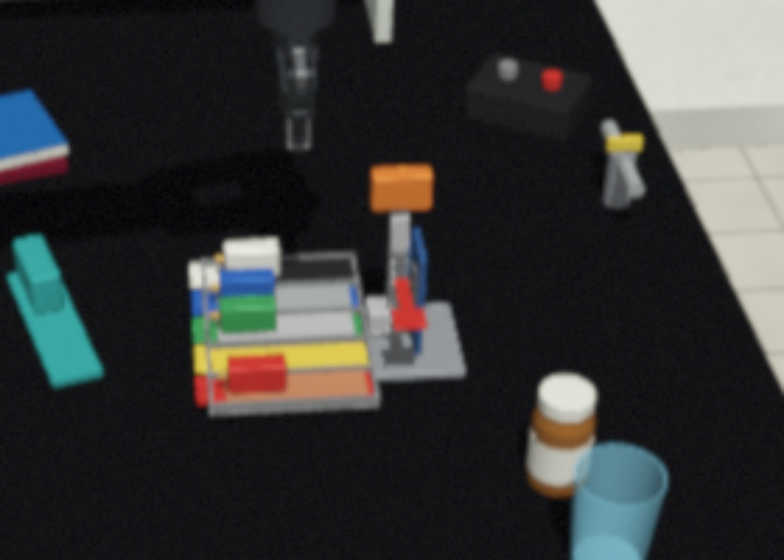

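White at (432,155) has been knocked towards the +y and far walls. I'll look closer and reseat it.

```bash
python3 mv.py .478 .309 .17 89.5
python3 -m handwheel '[[0.05,[0.03,0.03,-0.015],[0,0,0]],[0.05,[0.03,0.03,-0.015],[0,0,0]],[0.05,[0.03,0.034,-0.014],[0,0,0]],[0.05,[0,0,0],[0,0,0]],[0.05,[0,0,0],[0,0,0]],[0.05,[0,0,0],[0,0,0]]]'
python3 - <<'E'
from lift import *
o=ctrl.get_obs(); cw=cam('wrist',o); im=ctrl.get_image('wrist')[:,:,::-1].copy(); p=np.load('lift2.npy'); p[3]=0
np.savez('wobs2.npz',pos=o['tool_pos'],rot=o['tool_rot']); cv2.imwrite('pics/w6raw.png',im)
drawlift(im,cw,p); d,w=lp(p)
for e,z,col in (((.5205,.308,-.0093),.02,(255,255,0)),):
  for P in EP: cv2.polylines(im,[cv2.convexHull(np.round(proj(cw,place(P,e,z))).astype(np.int32))],True,col,1)
cv2.imwrite('pics/w6.png',im); print(o['tool_pos'],o['t'])
E
```

```text
t=38.05 tcp=[0.5185 0.2152 0.2539] tooly=89.62deg tilt=0.14 open=0.0501 F=[ 1.1  0.2 -0.7] q1,6=[ 0.26 -1.3 ]
turn(tool,deg) [ 0.12 -0.14  0.01]  shift before turn [ 0.084   0.0936 -0.0409]  shift after turn [ 0.0839  0.0935 -0.0413]  world d [-0.0405  0.0938 -0.0839]
t: 38.55
tool_pos: [0.4796, 0.3008, 0.1728]
tool_rot: [0.004, 1.572, -0.005]
contact_force: [0.6, -0.8, 0.9]
opening: 0.05
[0.47957105 0.30076858 0.17283332] 38.55
```

View pics/w6.png

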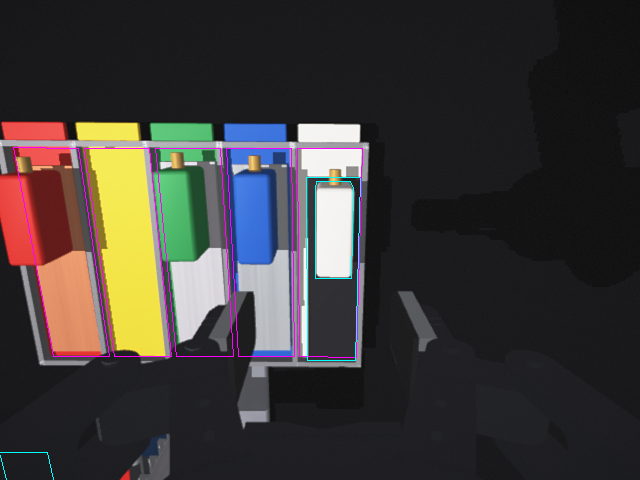

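```bash
python3 - <<'E'
from lift import *
z=np.load('wobs2.npz'); K,M=cam('wrist',{'tool_pos':z['pos'],'tool_rot':z['rot']})
im=cv2.imread('pics/w6raw.png'); v=cv2.resize(im[110:380,220:380],None,fx=2.2*2,fy=2.2,interpolation=cv2.INTER_CUBIC)
v=cv2.convertScaleAbs(v,alpha=1.6,beta=20)
K2=np.array([[4.4,0,-4.4*220+1.7],[0,2.2,-2.2*110+.6],[0,0,1.]])@K
for P in EP: cv2.polylines(v,[cv2.convexHull(np.round(proj((K2,M),place(P,(.5205,.308,-.0093),.02))).astype(np.int32))],True,(255,255,0),1)
cv2.imwrite('pics/w6z.png',v)
E
```

```text
(no output)
```

View pics/w6z.png

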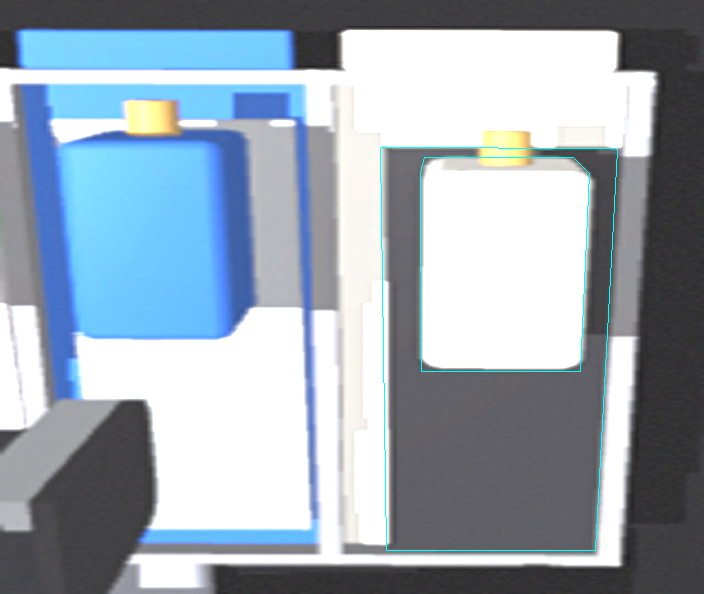

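White is flat on the floor, pushed to about +10 mm along and +2.5 mm across, so it is within limits and I'll leave it. Next I'll go to the orange bar.

```bash
python3 -m handwheel '[[0.05,[-0.04,0,0],[0,0,0]],[0.05,[-0.04,0,0],[0,0,0]],[0.05,[-0.025,-0.015,0.025],[0,0,0]],[0.05,[0,-0.02,0.035],[0,0,0]],[0.05,[0,-0.02,0.035],[0,0,0]],[0.05,[0,-0.02,0.035],[0,0,0]],[0.05,[0,-0.02,0.018],[0,0,0]],[0.05,[0,0,0],[0,0,0]],[0.05,[0,0,0],[0,0,0]]]'
python3 fitlift.py w7
python3 mv.py .6276 .2044 .182 89.47
```

```text
t: 39.35
tool_pos: [0.6291, 0.2025, 0.2799]
tool_rot: [0.009, 1.569, -0.008]
contact_force: [1.0, 1.0, 0.7]
opening: 0.0501
all [ 0.6267  0.2046  0.0159 -0.0022]
[0.62773056 0.20442572 0.27982844] 39.45
t=40.40 tcp=[0.6277 0.2047 0.2788] tooly=89.59deg tilt=0.05 open=0.0502 F=[0.  0.1 0.3] q1,6=[ 0.2  -1.36]
turn(tool,deg) [ 0.12  0.04 -0.03]  shift before turn [ 0.0968 -0.0004 -0.0001]  shift after turn [ 0.0968 -0.0003 -0.0001]  world d [-0.0001 -0.0003 -0.0968]
```

View pics/w7.png

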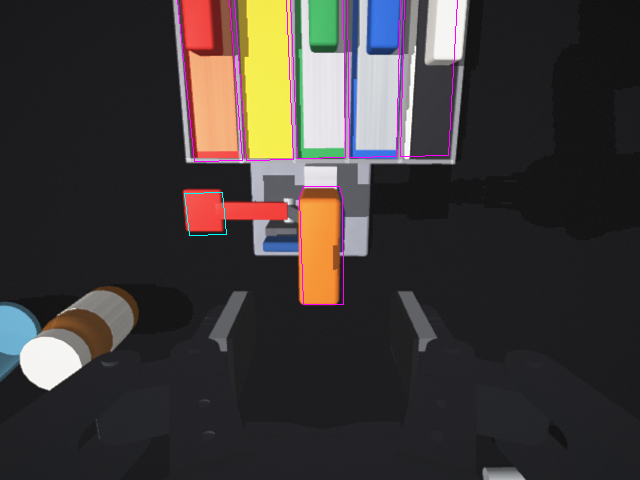

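```bash
python3 -m handwheel '[[0.05,[0.035,0,0],[0,0,0]],[0.05,[0.03,0,0],[0,0,0]],[0.05,[0.02,0,0],[0,0,0]],[0.05,[0.01,0,0],[0,0,0]],[0.05,[0,0,0],[0,0,0]],[0.012,[0,0,0],[0,0,0]],[0.012,[0,0,0],[0,0,0]],[0.012,[0,0,0],[0,0,0]],[0.012,[0,0,0],[0,0,0]],[0.012,[0,0,0],[0,0,0]]]' 90
python3 -m handwheel '[[0.012,[0,0,0],[0,0,0]],[0.012,[0,0,0],[0,0,0]],[0.012,[-0.001,0,0],[0,0,0]]]'
python3 mv.py .6276 .2044 .264 89.47
```

```text
t: 41.23
tool_pos: [0.6289, 0.2027, 0.1867]
tool_rot: [0.004, 1.567, -0.009]
contact_force: [-1.2, -7.9, 1.2]
opening: 0.0203
t: 41.48
tool_pos: [0.6289, 0.2027, 0.1868]
tool_rot: [0.004, 1.567, -0.009]
contact_force: [1.3, -7.0, -4.5]
opening: 0.0205
t=41.48 tcp=[0.6289 0.2027 0.1868] tooly=89.51deg tilt=0.27 open=0.0205 F=[ 1.3 -7.  -4.5] q1,6=[ 0.2  -1.36]
turn(tool,deg) [0.04 0.21 0.17]  shift before turn [-0.0772  0.0015 -0.001 ]  shift after turn [-0.0772  0.0017 -0.0013]  world d [-0.0013  0.0017  0.0772]
```

```bash
R='';python3 -m handwheel '[[0.012,[-0.0015,0,0],[0,0,0]],[0.012,[-0.002,0,0],[0,0,0]],[0.012,[-0.0025,0,0],[0,0,0]],[0.012,[-0.0025,0,0],[0,0,0]],[0.012,[-0.0025,0,0],[0,0,0]],[0.012,[-0.0025,0,0],[0,0,0]],[0.012,[-0.0025,0,0],[0,0,0]],[0.012,[-0.0025,0,0],[0,0,0]],[0.012,[-0.0025,0,0],[0,0,0]],[0.012,[-0.0025,0,0],[0,0,0]]]'
python3 -m handwheel '[[0.012,[-0.0025,0,0],[0,0,0]],[0.012,[-0.0025,0,0],[0,0,0]],[0.012,[-0.0025,0,0],[0,0,0]],[0.012,[-0.0025,0,0],[0,0,0]],[0.012,[-0.0025,0,0],[0,0,0]],[0.012,[-0.0025,0,0],[0,0,0]],[0.012,[-0.0025,0,0],[0,0,0]],[0.012,[-0.0025,0,0],[0,0,0]],[0.012,[-0.0025,0,0],[0,0,0]],[0.012,[-0.0025,0,0],[0,0,0]]]'
python3 mv.py .6276 .2044 .264 89.47
```

```text
t: 42.32
tool_pos: [0.6288, 0.2027, 0.2069]
tool_rot: [0.004, 1.568, -0.009]
contact_force: [6.7, -5.4, -12.0]
opening: 0.0206
t: 43.15
tool_pos: [0.6288, 0.2027, 0.2318]
tool_rot: [0.005, 1.568, -0.009]
contact_force: [6.7, -3.5, -10.8]
opening: 0.0202
t=43.15 tcp=[0.6288 0.2027 0.2318] tooly=89.49deg tilt=0.23 open=0.0202 F=[  6.7  -3.5 -10.8] q1,6=[ 0.2  -1.36]
turn(tool,deg) [0.02 0.14 0.18]  shift before turn [-0.0322  0.0016 -0.0011]  shift after turn [-0.0322  0.0017 -0.0012]  world d [-0.0012  0.0017  0.0322]
```

```bash
python3 -m handwheel '[[0.012,[-0.0025,0,0],[0,0,0]],[0.012,[-0.0025,0,0],[0,0,0]],[0.012,[-0.0025,0,0],[0,0,0]],[0.012,[-0.0025,0,0],[0,0,0]],[0.012,[-0.0025,0,0],[0,0,0]],[0.012,[-0.0025,0,0],[0,0,0]],[0.012,[-0.0025,0,0],[0,0,0]],[0.012,[-0.0025,0,0],[0,0,0]],[0.012,[-0.0025,0,0],[0,0,0]],[0.012,[-0.001,0,0],[0,0,0]]]'
cat > colh.py <<'E'
from lift import *
from scipy.optimize import minimize_scalar
# column height from orange bar/tray tips in side+scene
p=np.load('lift2.npy'); cs={n:cam(n) for n in('scene','side')}; ims={}
O=[]
for n in cs:
    ims[n]=ctrl.get_image(n)
for nm in ['grip','slot_red','slot_yellow','slot_green','slot_blue','slot_white']:
    for n in cs:
        for d in ctrl.tip_of(nm,n)[:1]: O.append((nm,n,np.array(d['centre'][::-1])))
def f(h):
    d,_=lp([.6276,.2044,-.0093,h[0]]); return np.concatenate([proj(cs[n],d[nm])[0]-uv for nm,n,uv in O])
r=least_squares(f,[.07],loss='cauchy',f_scale=2); print('h',r.x, 'n',len(O)); print(f(r.x).reshape(-1,2).round(1).tolist())
for n in cs:
    a,b=((80,260),(300,490)) if n=='scene' else ((80,260),(240,400))
    v=cv2.resize(ims[n][a[0]:a[1],b[0]:b[1],::-1],None,fx=3.3,fy=3.3,interpolation=cv2.INTER_CUBIC)
    K,M=cs[n]; K2=np.array([[3.3,0,-3.3*b[0]+1],[0,3.3,-3.3*a[0]+1],[0,0,1.]])@K
    import sys
    drawlift(v,(K2,M),[.6276,.2044,-.0093,float(sys.argv[1])]); cv2.imwrite(f'pics/c_{n}_{sys.argv[2]}.png',v)
E
python3 mv.py .6276 .2044 .2667 89.47; python3 colh.py 0.07 a
```

```text
t: 43.98
tool_pos: [0.6288, 0.2027, 0.2552]
tool_rot: [0.005, 1.568, -0.009]
contact_force: [7.5, -5.1, -13.3]
opening: 0.021
t=43.98 tcp=[0.6288 0.2027 0.2552] tooly=89.49deg tilt=0.22 open=0.0210 F=[  7.5  -5.1 -13.3] q1,6=[ 0.2  -1.36]
turn(tool,deg) [0.02 0.14 0.18]  shift before turn [-0.0115  0.0017 -0.0012]  shift after turn [-0.0115  0.0017 -0.0012]  world d [-0.0012  0.0017  0.0115]
h [0.06418706] n 12
[[0.5, 1.9], [0.4, -0.1], [-1.6, 3.5], [0.7, -3.3], [-25.5, -39.6], [-1.7, -3.3], [0.4, 1.6], [3.0, 0.6], [-1.5, -0.9], [-106.9, -160.3], [1.3, 0.2], [-0.8, -1.4]]
```

View pics/c_side_a.png

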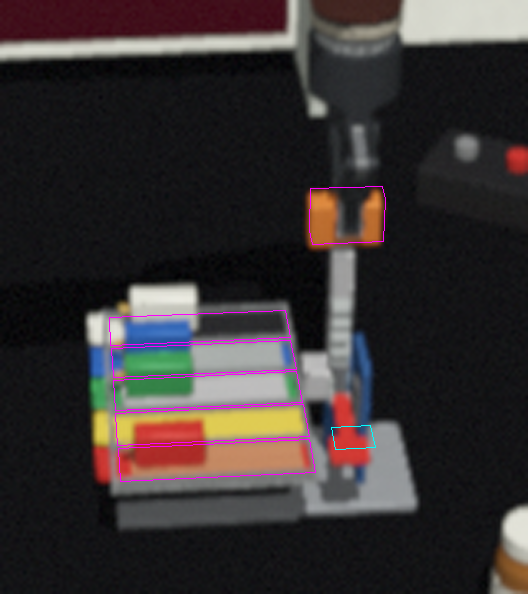

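View pics/c_scene_a.png

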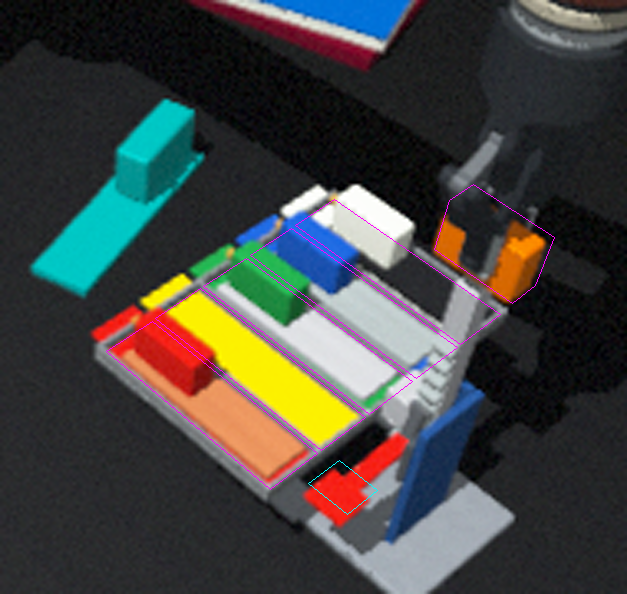

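```bash
python3 -m handwheel '[[0.012,[-0.0025,0,0],[0,0,0]],[0.012,[-0.0025,0,0],[0,0,0]],[0.012,[-0.0025,0,0],[0,0,0]],[0.012,[-0.0025,0,0],[0,0,0]],[0.012,[-0.002,0,0],[0,0,0]],[0.012,[-0.001,0,0],[0,0,0]],[0.012,[0,0,0],[0,0,0]],[0.012,[0,0,0],[0,0,0]],[0.012,[0,0,0],[0,0,0]]]'
python3 mv.py .6276 .2044 .2690 89.47; python3 colh.py 0.082 b
```

```text
t: 45.43
tool_pos: [0.6288, 0.2026, 0.2685]
tool_rot: [0.005, 1.568, -0.01]
contact_force: [6.3, -5.5, -10.6]
opening: 0.0204
t=45.43 tcp=[0.6288 0.2026 0.2685] tooly=89.48deg tilt=0.23 open=0.0204 F=[  6.3  -5.5 -10.6] q1,6=[ 0.2  -1.36]
turn(tool,deg) [0.01 0.15 0.17]  shift before turn [-0.0005  0.0017 -0.0012]  shift after turn [-0.0005  0.0017 -0.0012]  world d [-0.0012  0.0018  0.0005]
h [0.07904393] n 12
[[0.8, -2.9], [1.2, 1.7], [-0.6, 0.5], [1.4, 2.7], [-0.1, -1.1], [-1.5, -4.2], [4.6, -0.8], [0.3, -0.0], [-0.7, -2.6], [-1.5, 3.3], [-1.5, 1.0], [0.5, 0.4]]
```

View pics/c_side_b.png

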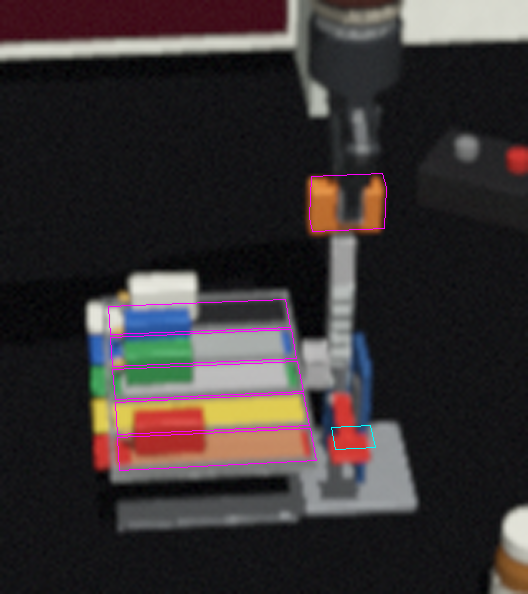

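```bash
python3 -m handwheel '[[0.012,[0.001,0,0],[0,0,0]],[0.012,[0.001,0,0],[0,0,0]],[0.012,[0.001,0,0],[0,0,0]],[0.012,[0.001,0,0],[0,0,0]],[0.012,[0.001,0,0],[0,0,0]],[0.012,[0.0005,0,0],[0,0,0]],[0.012,[0,0,0],[0,0,0]],[0.012,[0,0,0],[0,0,0]]]'
python3 -m handwheel '[[0.012,[0.001,0,0],[0,0,0]],[0.012,[0.001,0,0],[0,0,0]],[0.012,[0,0,0],[0,0,0]]]'
python3 -m handwheel '[[0.012,[0.0015,0,0],[0,0,0]],[0.012,[0,0,0],[0,0,0]],[0.012,[0,0,0],[0,0,0]]]'
```

```text
t: 46.8
tool_pos: [0.6288, 0.2027, 0.2637]
tool_rot: [0.005, 1.568, -0.009]
contact_force: [5.4, -5.3, -8.9]
opening: 0.0203
t: 47.05
tool_pos: [0.6288, 0.2026, 0.2617]
tool_rot: [0.005, 1.568, -0.01]
contact_force: [5.1, -5.4, -8.3]
opening: 0.0209
t: 47.3
tool_pos: [0.6288, 0.2027, 0.2616]
tool_rot: [0.005, 1.567, -0.009]
contact_force: [3.2, -6.0, -5.4]
opening: 0.0204
```

The column caught at .2616, 74.9 mm above the start, while the load came off. So it sits on the fifth notch. I'll let go.

```bash
python3 -m handwheel '[[0.012,[0.001,0,0],[0,0,0]],[0.012,[0,0,0],[0,0,0]],[0.03,[0,0,0],[0,0,0]],[0.05,[0,0,0],[0,0,0]],[0.05,[0,0,0],[0,0,0]],[0.05,[0,0,0],[0,0,0]],[0.05,[-0.01,0,0],[0,0,0]],[0.05,[-0.03,0,0],[0,0,0]],[0.05,[-0.04,0,0],[0,0,0]],[0.05,[-0.03,0,-0.02],[0,0,0]]]'
python3 -m handwheel '[[0.05,[-0.02,0,-0.04],[0,0,0]],[0.05,[0,0,-0.04],[0,0,0]],[0.05,[0,0,0],[0,0,0]],[0.05,[0,0,0],[0,0,0]],[0.05,[0,0,0],[0,0,0]]]'
python3 colh.py 0.075 c
python3 - <<'E'
from lift import *
o=ctrl.get_obs(); cw=cam('wrist',o); im=ctrl.get_image('wrist')[:,:,::-1].copy()
drawlift(im,cw,[.6276,.2044,-.0093,.075]); cv2.imwrite('pics/w9.png',im); print(o['tool_pos'],o['t'])
E
```

```text
t: 48.13
tool_pos: [0.609, 0.2047, 0.3723]
tool_rot: [0.007, 1.568, -0.006]
contact_force: [0.2, -0.2, 1.3]
opening: 0.0499
t: 48.55
tool_pos: [0.5305, 0.2055, 0.3891]
tool_rot: [0.006, 1.569, -0.005]
contact_force: [-0.9, 0.7, -0.5]
opening: 0.0499
h [0.07476171] n 12
[[-2.5, 0.3], [3.2, -0.8], [-2.0, 1.8], [-0.6, -0.3], [0.4, -0.3], [0.2, -2.9], [4.6, 1.2], [2.1, 1.6], [30.5, -20.3], [-0.7, -1.7], [0.6, 2.6], [-1.0, -2.9]]
[0.53033883 0.20539802 0.38840245] 49.25
```

View pics/w9.png

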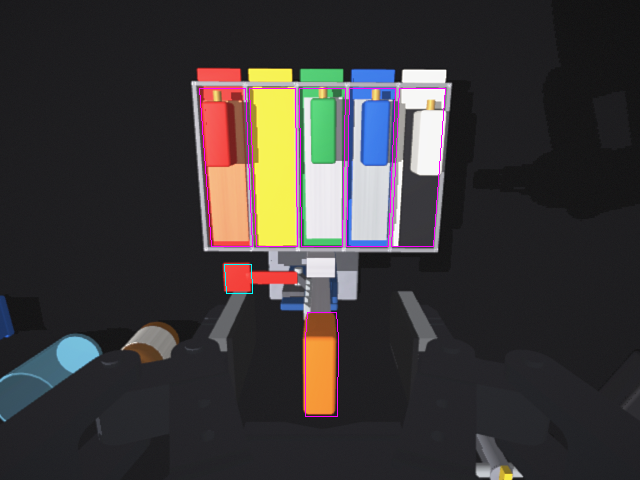

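View pics/c_side_c.png

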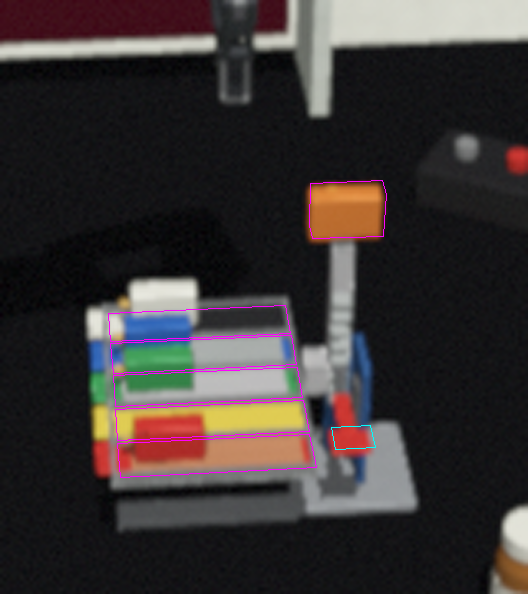

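View pics/c_scene_c.png

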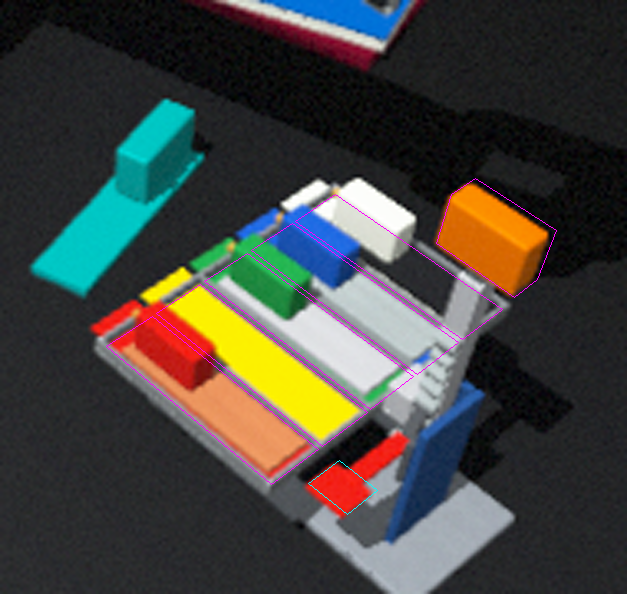

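```bash
python3 - <<'E'
from lift import *
o=ctrl.get_obs(); cw=cam('wrist',o); im=ctrl.get_image('wrist')[:,:,::-1].copy(); K,M=cw
cc={}
from scipy.optimize import minimize
for c,p0 in {'red':(.5105,.106),'green':(.511,.206),'blue':(.510,.256),'white':(.5205,.308)}.items():
    uv=proj(cw,[[p0[0],p0[1],.1]])[0]
    for d in ctrl.silhouettes('electrode_'+c,'wrist'):
        if np.hypot(*(np.array(d['box'][:2])-uv))<25:
            p,e=fitel([(cw,d['mask'].astype(np.float32))],np.array([*p0,-.0093]),.095); cc[c]=p
            s,_=lp([.6276,.2044,-.0093,.075]); q=p[:2]-s['slot_'+c][:2]; print(c,p.round(4),'iou err',round(e,3),'in slot mm',(q*1000).round(1)); break
v=cv2.resize(im[60:260,180:460],None,fx=2.8,fy=2.8,interpolation=cv2.INTER_CUBIC); K2=np.array([[2.8,0,-2.8*180+.9],[0,2.8,-2.8*60+.9],[0,0,1.]])@K
for p in cc.values():
    for P in EP: cv2.polylines(v,[cv2.convexHull(np.round(proj((K2,M),place(P,p,.095))).astype(np.int32))],True,(255,255,0),1)
cv2.imwrite('pics/fin.png',v)
E
```

```text
red [ 0.5102  0.1066 -0.0112] iou err 0.04 in slot mm [1.6 1.1]
green [0.508  0.2069 0.0008] iou err 0.048 in slot mm [-1.6  1.4]
blue [ 0.5107  0.2567 -0.0065] iou err 0.036 in slot mm [0.6 1.2]
white [ 0.5203  0.3089 -0.0118] iou err 0.039 in slot mm [9.7 3.4]
```

View pics/fin.png

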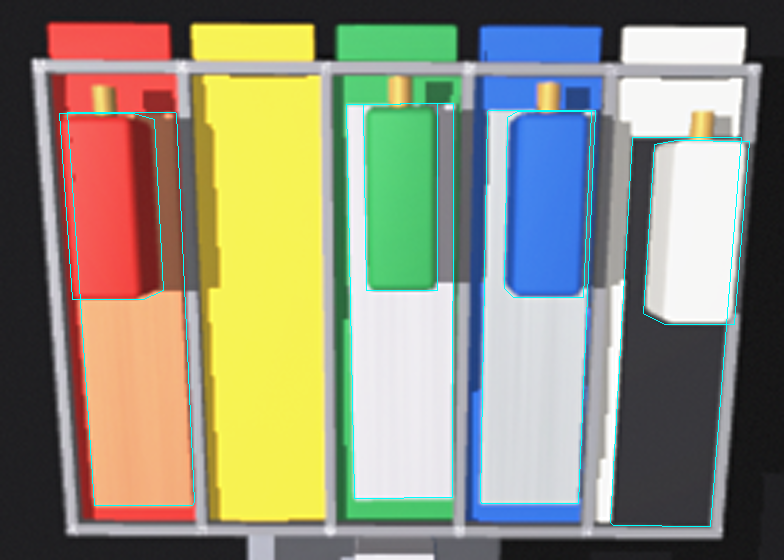

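All four lie flat within tolerance, so I'm handing in.

```bash
python3 -c "
from station import ctrl
print(ctrl.finish_job()); print(ctrl.get_obs()['t'])"
```

```text
the job is handed in; nothing more can be done
None
the job is handed in; nothing more can be done
```

I pressed the release paddle until the tray sank to the bottom, then laid the red, green, white and blue electrodes in their own compartments, metal ends to the column. Yellow was absent, and I left the large red, pink and turquoise pieces alone. I then lifted the tray by the orange bar and let it settle on the fifth notch. The job was handed in at about 50 s; no verdict is reported.

**Last checks:**
- **Tray height:** the cameras gave 74.8 mm and the arm's own travel 74.9 mm. Mid-lift the two readings differed by up to 4 mm, but they agreed once the tray was at rest.
- **Electrodes:** red, green and blue lie flat, within 2 mm of their compartment centres.
- **White:** it was nudged after I placed it and now rests against the column-end wall, about +9.7 mm along and +3.4 mm across. That is within limits (15 and 10 mm). It fitted as flat, so I did not move it.
- **Glassware and rack:** the arm's path stayed clear of them throughout. The jar and beaker looked undisturbed in the later pictures; I did not measure them or the rack again at the end.

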